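Load the bottle shaker, pin and bolt down its cover, and start it

ROBOT

A 6-joint arm with a two-finger parallel gripper is mounted at the origin on a cart in front of the work surface, level with it; the furniture and walls round the work are solid. World frame = base frame: x ahead of the robot, y to its left, z up, the work surface at z = 0. Lengths are in m, angles in rad, forces in N, time in s.
With the tool pointing down it reaches from about 0.35 to 1 m from the base axis. Payload 7.1 kg.
Tool frame: the origin (TCP) lies on the centre line of the jaws, within the pads' length; the fingertips stand 11 mm ahead of it and the grasp point (between the pads) lies 8 mm behind it; z points along the fingers, y is the direction in which the jaws open and shut (so a half turn about z gives the same grasp; the last joint's range is limited). The gripper opens to 85 mm and grips with 20 to 120 N. Pads are 22 mm wide; open, the fingers measure 114 mm over their backs; the gripper's body (76 mm by 85 mm) begins 54 mm behind the grasp point. The pads swing forward as they close: fully open they stand 13 mm farther back than shut.
Start: joints at [-1.287, 0.423, 1.63, -0, 1.089, -0.019], TCP at [0.186, -0.597, 0.242] pointing down, gripper open.
Joint ranges: [-3, 3], [-0.9, 2.11], [0.09, 2.58], [-1.31, 4.45], [0.11, 2.69], [-2.54, 2.54]. Speed limits (rad/s): [2.39, 2.39, 3.01, 3.14, 3.14, 3.14].

INTERFACE

Orientations are given as [roll, pitch, yaw] about the fixed x, y, z axes, in that order (R = Rz(yaw) Ry(pitch) Rx(roll)).
In Python, from cell import bot gives the robot as it stands. The module is installed in compiled form; this text tells all that it offers.
- The arm moves only by the tool arm_command, never from a script. Its argument "series" is a list of rows, each a list of 5 numbers: the finger opening in mm, from 0 to 85.4, then the shift along the world's x, y, z in units of 30 mm (1.0 is 30 mm), then the turn about the world's z in units of 5 degrees (1.0 is 5 degrees). A call has 1 to 12 rows; each row is the pose to reach, as a shift and turn from the pose measured when the call began; what a row does not reach only later rows make up. A row lasts 1/8 s, in which the tool goes at most 62.5 mm and 10.7 degrees, less where a joint would pass 70% of its speed; a pose out of reach is approached as far as the arm can. A call with a gripper value outside its range is refused whole. The fingers move at their own pace and stop on an object; "force" is the grip in N (left out, the last holds). Time passes only in rows, so rows that repeat a pose let the fingers close. It gives the time, the measured TCP pose, the force and the opening at its end, in the units of the state.
- bot.get_obs(): the state, without advancing time (a new reading comes with each control period).
- bot.camera(name): name is "scene" or "top"; returns a dict with "pixels" (420x560x3 uint8, red, green, blue), "K" (3x3 intrinsics, pixels), "cam_to_world" (4x4, takes a point from camera to world coordinates). Camera axes: x right, y down, z forward; pixel columns grow to the right and rows downward; lengths in m; the calibration is good to about 2 mm. A picture is of the moment at which its call begins. There is no depth.
- bot.finish_job(): hands the job in, once; it reports no verdict.
Trained networks look in a picture, given as the dict that the camera call returned (one of the last four; its "shot" number tells which), for a name from the list of things; names that differ only in an ending like _2 or _b are one class to them, and where a whole thing is asked for, a point or a joint stands for the part that bears it (a point fixed in the world has none). Each returns a list of dicts, best first, with "score" (0 to 1); they miss things now and then, are a little off and sometimes report something else, mostly with a low value. They report only what shows in the picture. A call takes as long as a camera call.
- bot.find_in(query, picture): "uv" ([column, row] in pixels, amid what is visible of it).
The state is a dict: "time": time; "joints": joint angles; "joint_vel": joint speeds; "joint_efforts": joint torques, N m; "tool_pos": TCP position; "tcp_rot": TCP orientation; "contact_force": force on the tool from outside, world axes, zero at the start; "moment": the same for the moment, N m; "opening": finger opening in m.
Only numpy, scipy, OpenCV 4.12 (cv2) and the standard library are available. Lean on these libraries where they do the work, as an engineer would, in place of code of your own. Each camera call takes 0.05 s, during which the arm holds its last target.

TASK

Get the bottle shaker ready and start it: stand every sample bottle upright in a pocket of its holder, seat the cover over the centre stud with its pin hole over the hole in the front post, and push the locking pin, parked in the shaker's deck, all the way down through both. Then put the wing nut on the stud and spin it down until it is snug against the cover, and last of all press the start plunger fully down and let it spring back. Leave the small brown bottle on the left where it is.

Things in the scene. Friction and masses are not known exactly. Their poses are not given: they have to be found in the camera images.
- bottle_0_mid (a point): Sample bottle (one of up to four alike, two to four are there): white with a red screw cap, 33 mm diameter, 67 mm tall, straight-sided up to 41 mm, about 60 g; stands upright on the bench in a loose row in front of the scale and to its right. The point is its centre, 33.5 mm above its foot; z up its axis.
- bottle_1_mid (a point): Sample bottle (one of up to four alike, two to four are there): white with a red screw cap, 33 mm diameter, 67 mm tall, straight-sided up to 41 mm, about 60 g; stands upright on the bench in a loose row in front of the scale and to its right. The point is its centre, 33.5 mm above its foot; z up its axis.
- bottle_2_mid (a point): Sample bottle (one of up to four alike, two to four are there): white with a red screw cap, 33 mm diameter, 67 mm tall, straight-sided up to 41 mm, about 60 g; stands upright on the bench in a loose row in front of the scale and to its right. The point is its centre, 33.5 mm above its foot; z up its axis.
- bottle_3_mid (a point): Sample bottle (one of up to four alike, two to four are there): white with a red screw cap, 33 mm diameter, 67 mm tall, straight-sided up to 41 mm, about 60 g; stands upright on the bench in a loose row in front of the scale and to its right. The point is its centre, 33.5 mm above its foot; z up its axis.
- well0 (a point): Pocket 0 of the shaker's bottle holder (four pockets round the stud, at x = +38, y = +58 mm from the stud in the shaker's frame): round, 40 mm diameter, 12 mm deep, open at the top. The point is the centre of the pocket's floor, 49 mm above the bench; a bottle standing in it reaches 116 mm above the bench.
- well1 (a point): Pocket 1 of the shaker's bottle holder (four pockets round the stud, at x = +38, y = -58 mm from the stud in the shaker's frame): round, 40 mm diameter, 12 mm deep, open at the top. The point is the centre of the pocket's floor, 49 mm above the bench; a bottle standing in it reaches 116 mm above the bench.
- well2 (a point): Pocket 2 of the shaker's bottle holder (four pockets round the stud, at x = -38, y = +58 mm from the stud in the shaker's frame): round, 40 mm diameter, 12 mm deep, open at the top. The point is the centre of the pocket's floor, 49 mm above the bench; a bottle standing in it reaches 116 mm above the bench.
- well3 (a point): Pocket 3 of the shaker's bottle holder (four pockets round the stud, at x = -38, y = -58 mm from the stud in the shaker's frame): round, 40 mm diameter, 12 mm deep, open at the top. The point is the centre of the pocket's floor, 49 mm above the bench; a bottle standing in it reaches 116 mm above the bench.
- shaker: The shaker, fixed to the bench: white housing 222 x 188 mm, 45 mm high, its front deck towards the robot with the plunger (right) and parked pin (left); grey holder block 124 x 164 mm, 61 mm high; on it two aluminium posts 24 mm square, up to 119 mm, 48 mm in front of and behind the stud. Origin: bench level under the stud's axis; x to its rear, y to its left, z up; yaw within 0.3 rad of the world's.
- stud (a point): Point on the axis of the steel stud, 156 mm above the bench, where the top of the seated cover's collar and so the underside of the tightened nut lie. Axes are the shaker's. Below it the shank is plain, 15 mm thick, down to a shoulder 28 mm across, 37 mm below, on which the cover rests; above it is a thread 15 mm across, up to 23 mm, then a rounded pilot tip to 30 mm.
- stud_tip (a point): Top of the stud, 30 mm above stud and 186 mm above the bench; the tip tapers to 6 mm. The thread is a coarse two-start right-hand round thread: a nut turned clockwise seen from above goes down 16 mm a turn, turned the other way it comes up.
- post_hole (a point): Centre of the mouth of the vertical hole (11.5 mm diameter, 60 mm deep) in the top of the front post, 119 mm above the bench, 48 mm from the stud to the shaker's -x. The rear post has no hole.
- cover_collar (a point): Cover, loose, 0.2 to 0.3 kg: aluminium plate 118 x 160 mm (its x, y), 7 mm thick, with a black round collar 44 mm across in its middle that stands 30 mm above the plate, to grip it by; a 21 mm bore runs through both. The point is on the axis, 29 mm above the underside, 8 mm below the collar's top; z up, -x to the pin hole. It lies flat on the bench right of the scale.
- cover_hole (a point): Centre of the hole (11.5 mm diameter) through the cover's plate near the middle of one long edge, at the underside, 48 mm from the cover's centre to its -x. A small steel ring lies round it; there is no other hole but the bore. Seated, the underside rests 119 mm above the bench on the stud's shoulder and both posts, this hole over the post's.
- pin_head (a point): Locking pin: black round head 18 mm across and 34 mm tall on a steel shank 8 mm thick and 42 mm long with a 5 mm tapered tip; 50 g. The point is in the head, on its axis, 23 mm above its underside, 11 mm below its top; z up, the shank points down. Starts upright in a socket 9.5 mm wide, 38 mm deep at the left of the shaker's deck. Home, its head rests on the cover, the point 30 mm above the post's top.
- nut_center (a point): Wing nut, loose, 140 g: black hub with a foot flange 34 mm across and two upright wings 8 mm thick along its x axis, 48 mm over their flat ends (upright from 15 to 27 mm above the underside), 30 mm tall. The point is on its axis, 15 mm above the underside; z up. It stands on its flange in the row of bottles. Home, the point is 15 mm above stud.
- nut_foot (a point): Centre of the nut's underside. The bore is 18 mm wide, with thread stubs inside that leave 8 mm between their tips, the lowest 7.5 mm above the underside. Set down on the stud it stops on the thread's end 12 to 17 mm above home and may lean up to 0.3 rad; turned clockwise, the thread takes hold within half a turn; in all 0.7 to 1.5 turns bring it to the cover, and 0.1 to 0.2 turn more (0.15 to 0.3 N m) makes it snug.
- plunger_top (a point): Top face of the start plunger, on the shaker's front deck at the right: black round button 28 mm across in an aluminium ring, about 71 mm above the bench at rest. It is pressed straight down.
- plunger (a joint): Travel of the start plunger in m: 0 at rest, 0.010 fully down; sprung, about 3 N to start and 9 N at the bottom; it springs back.
- brown_mid (a point): Bystander: small brown bottle, black cap, 42 mm across, 83 mm tall, left of the shaker. The point is its centre.

How it is judged:
By the outcome, as a careful person would: the job done as asked, in the order asked, and still so for the second after the job is handed in, with the robot touching nothing.
Of bottle_0, bottle_1, bottle_2, bottle_3 only 2 to 4 are there at a start; the rules pass over those that are not, and their reading is None.
At some moment in a run one of cover, wing_nut may be knocked a few centimetres aside while the robot is not near it.
It also fails if it takes over 210 s, if anything falls off the work surface, if the arm or the gripper's body presses on something with over 40 N, if the wrist force passes 120 N, or if a joint passes its speed limit or range.

## Working session

There is one attempt and no reset: what is moved stays moved. The work goes in short steps, Python scripts to look and compute and a tool call to move; the robot and the scene stay as the last step left them, time stands still between calls to the robot, and variables do not carry over. Pictures are saved under pics/ and viewed, and the job is handed in when it is done.

Besides the shell and the picture viewer there is one more tool, called after "Emit:" as name(argument=value, ...), one argument or row to a line, values as JSON. arm_command: Moves the arm, as the interface text tells. Its arguments: {"type":"object","properties":{"series":{"type":"array"},"force":{"type":"number"}},"required":["series"]}

```bash
mkdir -p pics; cat > h.py <<'E'
from cell import bot
import numpy as np, cv2
def snap(name,fn=None):
    p=bot.camera(name)
    if fn: cv2.imwrite('pics/'+fn,cv2.cvtColor(p['pixels'],cv2.COLOR_RGB2BGR))
    return p
def ray(p,uv,z):
    K=np.array(p['K']);T=np.array(p['cam_to_world'])
    d=T[:3,:3]@np.linalg.solve(K,[uv[0],uv[1],1.]);o=T[:3,3]
    return o+d*(z-o[2])/d[2]
def proj(p,X):
    K=np.array(p['K']);T=np.array(p['cam_to_world'])
    c=T[:3,:3].T@(np.array(X)-T[:3,3]);q=K@c
    return q[:2]/q[2]
E
python3 - <<'E'
from h import *
o=bot.get_obs();print({k:np.round(v,4).tolist() for k,v in o.items()})
for n in ['scene','top']:
    p=snap(n,n+'0.png');print(n,np.round(p['K'],1).tolist(),np.round(p['cam_to_world'],3).tolist())
    for q,z in [('bottle_0_mid',.0335),('nut_center',.015),('cover_collar',.029),('cover_hole',.0),('stud',.156),('stud_tip',.186),('post_hole',.119),('pin_head',.08),('plunger_top',.071),('well0',.049),('brown_mid',.0415),('shaker',.03)]:
        for r in bot.find_in(q,p)[:5]:
            print(q,np.round(r['uv'],1),round(r['score'],2),np.round(ray(p,r['uv'],z),4))
E
```

```text
{'time': 0.0, 'joints': [-1.287, 0.4238, 1.6307, -0.0, 1.0886, -0.019], 'joint_vel': [-0.0009, -0.0014, -0.0002, 0.0007, 0.0009, 0.0023], 'joint_efforts': [0.003, -55.7375, -28.1743, 0.0001, 0.0073, -0.0], 'tool_pos': [0.1862, -0.596, 0.2415], 'tcp_rot': [-3.14, -0.0, 0.3028], 'contact_force': [-0.6869, 0.0547, -0.1348], 'moment': [-0.0059, 0.0082, 0.01], 'opening': 0.0853}
scene [[482.6, 0.0, 281.6], [0.0, 482.6, 211.5], [0.0, 0.0, 1.0]] [[-0.649, -0.53, 0.546, -0.214], [-0.761, 0.437, -0.48, 0.72], [0.015, -0.727, -0.687, 1.05], [0.0, 0.0, 0.0, 1.0]]
bottle_0_mid [242.  259.8] 0.52 [0.5163 0.2204 0.0335]
nut_center [386.7 204. ] 0.62 [ 0.4222 -0.2849  0.015 ]
nut_center [244.5 266.2] 0.39 [0.5064 0.2202 0.015 ]
cover_collar [341.3 181.2] 0.62 [ 0.5834 -0.241   0.029 ]
cover_collar [242.9 263.4] 0.51 [0.5075 0.2242 0.029 ]
cover_hole [342.5 181.2] 0.63 [ 0.6035 -0.2714  0.    ]
cover_hole [241.8 260.9] 0.37 [0.5374 0.2069 0.    ]
stud [242.2 262.1] 0.59 [0.4221 0.2847 0.156 ]
stud_tip [241.4 260.3] 0.81 [0.4064 0.2974 0.186 ]
post_hole [241.6 261.9] 0.59 [0.4499 0.2674 0.119 ]
post_
[... 629 characters left out ...]
-0.2814  0.015 ]
nut_center [237.8 214.2] 0.58 [0.5178 0.2297 0.015 ]
cover_collar [376.4 192.8] 0.65 [ 0.598  -0.2665  0.029 ]
cover_collar [329.8 237.2] 0.3 [ 0.4373 -0.0987  0.029 ]
cover_hole [240.4 217.1] 0.68 [0.509  0.2214 0.    ]
cover_hole [376.3 196.6] 0.66 [ 0.5886 -0.2721  0.    ]
stud [238.2 214.7] 0.73 [0.5006 0.2164 0.156 ]
stud_tip [238.4 214.4] 0.58 [0.4983 0.2132 0.186 ]
stud_tip [326.5 236.1] 0.19 [ 0.4309 -0.0706  0.186 ]
post_hole [241.4 216.8] 0.59 [0.4977 0.2086 0.119 ]
plunger_top [257.9 233.7] 0.64 [0.4446 0.1544 0.071 ]
well0 [239.  217.2] 0.73 [0.5035 0.2224 0.049 ]
brown_mid [157.8 228.8] 0.56 [0.4607 0.507  0.0415]
shaker [241.  219.7] 0.63 [0.4966 0.2167 0.03  ]
```

```bash
python3 - <<'E'
import cv2
for n,(x0,y0,x1,y1) in {'scene':(120,120,460,375),'top':(130,150,430,290)}.items():
    im=cv2.imread(f'pics/{n}0.png')[y0:y1,x0:x1]
    s=min(800/im.shape[1],600/im.shape[0]);print(n,s)
    cv2.imwrite(f'pics/{n}0z.png',cv2.resize(im,None,fx=s,fy=s,interpolation=cv2.INTER_CUBIC))
E
```

```text
scene 2.3529411764705883
top 2.6666666666666665
```

View pics/scene0z.png

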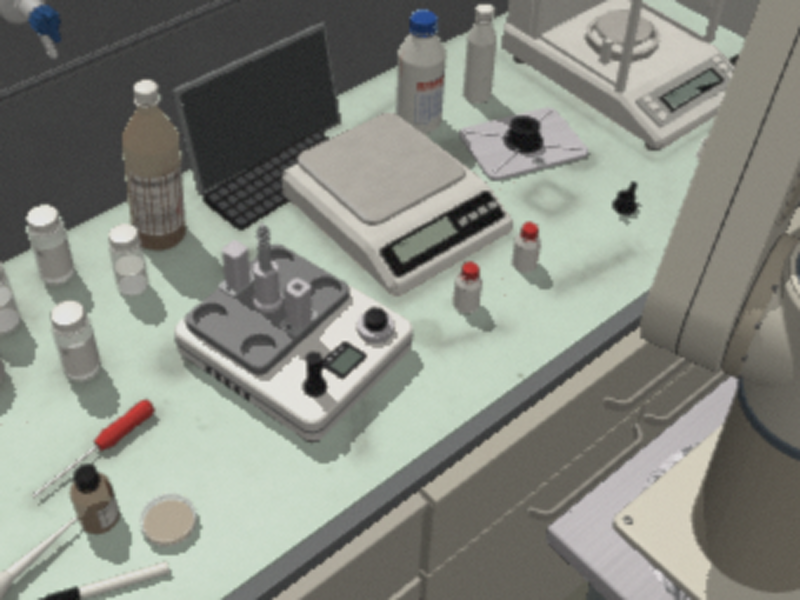

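View pics/top0z.png

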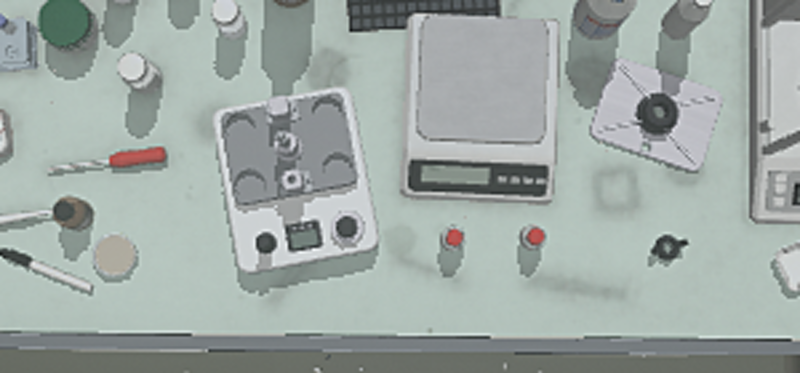

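View pics/scene0.png

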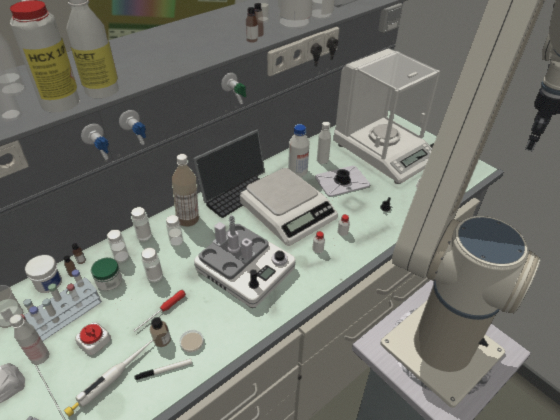

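```bash
python3 - <<'E'
import cv2
def z(n,x0,y0,x1,y1,s,o):
    im=cv2.imread(f'pics/{n}0.png')[y0:y1,x0:x1]
    im=cv2.resize(im,None,fx=s,fy=s,interpolation=cv2.INTER_NEAREST)
    for x in range(x0,x1,10):
        cv2.putText(im,str(x),((x-x0)*s,10),0,.35,(0,0,255),1); cv2.line(im,((x-x0)*s,0),((x-x0)*s,im.shape[0]),(0,0,255),1) if x%20==0 else 0
    for y in range(y0,y1,10):
        cv2.putText(im,str(y),(0,(y-y0)*s+4),0,.35,(255,0,0),1); cv2.line(im,(0,(y-y0)*s),(im.shape[1],(y-y0)*s),(255,0,0),1) if y%20==0 else 0
    cv2.imwrite('pics/'+o,im)
z('scene',190,210,305,310,6,'a1.png')
z('top',205,175,280,255,7,'a2.png')
z('scene',300,160,410,255,7,'a3.png')
z('top',290,165,410,255,6,'a4.png')
E
```

```text
(no output)
```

View pics/a1.png

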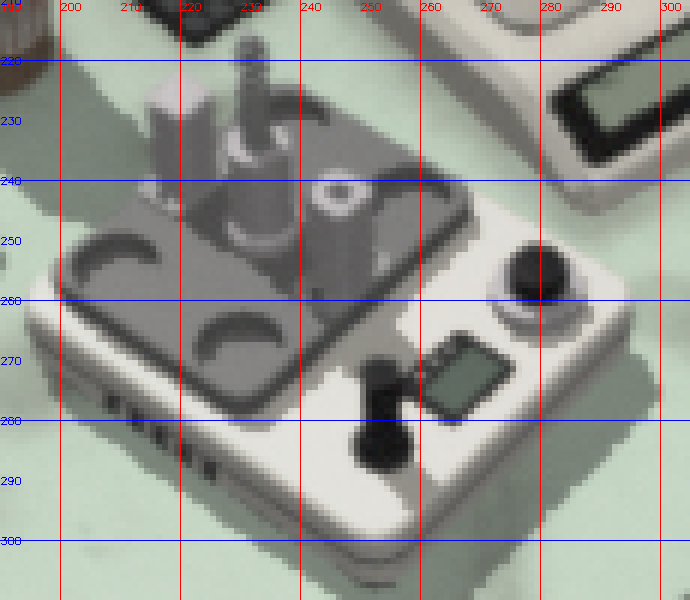

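View pics/a2.png

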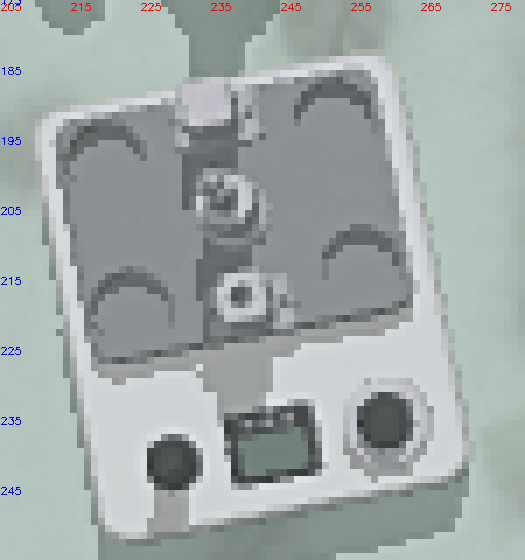

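View pics/a3.png

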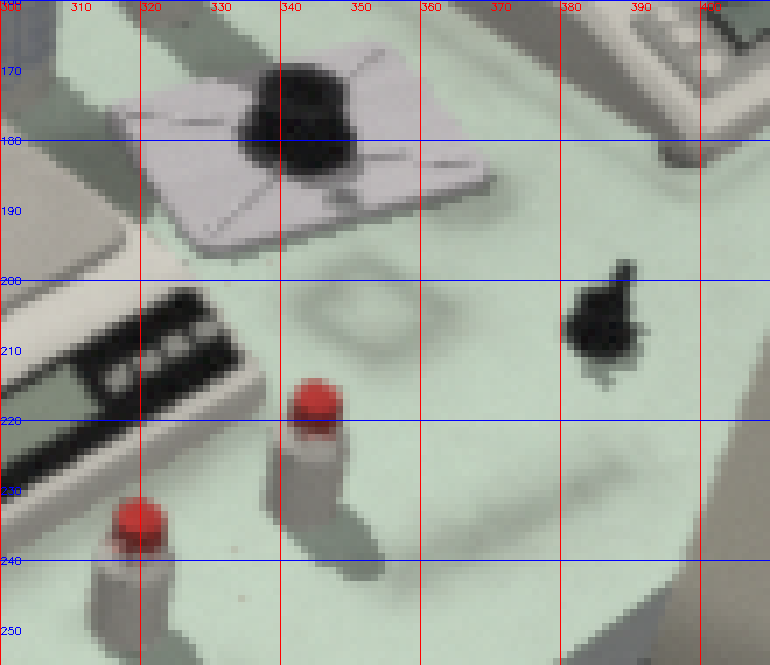

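View pics/a4.png

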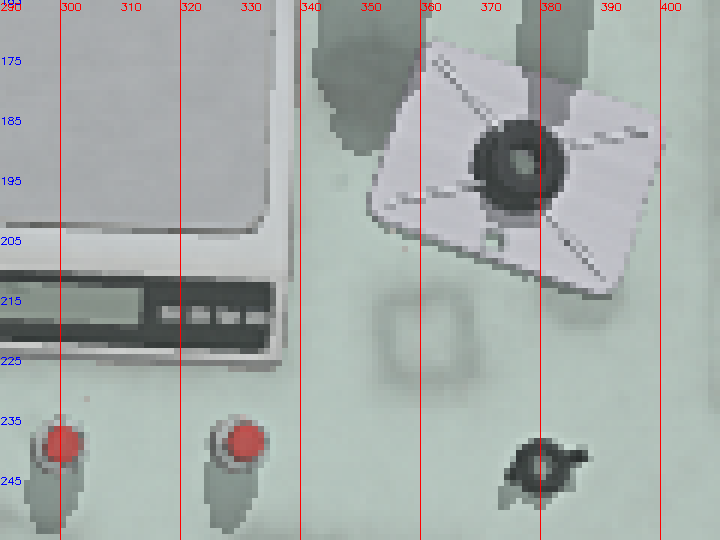

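View pics/top0.png

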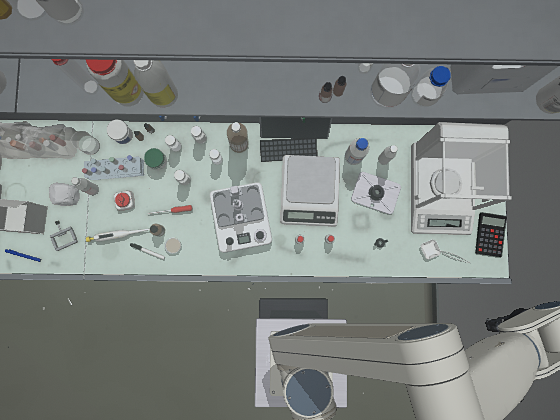

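```bash
cat > fit.py <<'E'
from h import *
from scipy.optimize import least_squares
import pickle
S=snap('scene');T=snap('top')
pickle.dump({k:{'K':p['K'],'cam_to_world':p['cam_to_world']} for k,p in (('scene',S),('top',T))},open('cams.pkl','wb'))
# point, height handled; shaker-frame pts
def W(q,P): c,s=np.cos(q[2]),np.sin(q[2]); return np.array([q[0]+c*P[0]-s*P[1],q[1]+s*P[0]+c*P[1],P[2]])
top=lambda a,b:(205+a/7-.5,175+b/7-.5)
sc=lambda a,b:(190+a/6-.5,210+b/6-.5)
F=[('rpost',T,(48,0,119),top(207,104)),('hole',T,(-48,0,119),top(240,295)),
('hole',S,(-48,0,119),sc(340,192)),('rpost',S,(48,0,119),sc(183,95)),('stud',S,(0,0,186),sc(253,38)),
('hFL',T,(-62,82,61),top(97,365)),('hFR',T,(-62,-82,61),top(413,305)),
('hF',S,(-62,82,61),sc(240,408)),('hFR',S,(-62,-82,61),sc(472,205)),('hRL',S,(62,82,61),sc(52,275))]
def res(q): return np.concatenate([np.array(proj(p,W(q,np.array(P)/1000)))-uv for _,p,P,uv in F])
r=least_squares(res,[.5,.215,.16],loss='soft_l1',f_scale=.7)
print(np.round(r.x,4));
for f,e in zip(F,r.fun.reshape(-1,2)): print(f[0],'top' if f[1] is T else 'scene',np.round(e,2))
# per cam
for cam in (T,S):
    G=[f for f in F if f[1] is cam]
    rr=least_squares(lambda q:np.concatenate([np.array(proj(p,W(q,np.array(P)/1000)))-uv for _,p,P,uv in G]),[.5,.215,.16],loss='soft_l1',f_scale=.7);print(np.round(rr.x,4))
np.save('shaker.npy',r.x)
E
python3 fit.py
```

```text
[0.5443 0.226  0.1885]
rpost top [ 0.02 -0.18]
hole top [0.1 0.3]
hole scene [-0.06  0.53]
rpost scene [-0.28  0.22]
stud scene [-0.38 -0.25]
hFL top [-0.72  0.17]
hFR top [0.62 0.36]
hF scene [0.37 0.09]
hFR scene [ 1.99 -1.69]
hRL scene [-1.73 -0.54]
[0.5448 0.2262 0.1947]
[0.5435 0.226  0.1795]
```

```bash
cat >> h.py <<'E'
from scipy.optimize import least_squares
def tri(obs):
    f=lambda X:np.concatenate([proj(p,X)-np.array(uv) for p,uv in obs])
    r=least_squares(f,[.5,0,.1]); return r.x,np.abs(r.fun).max()
E
cat > meas.py <<'E'
from h import *
S=snap('scene');T=snap('top')
q=np.load('shaker.npy')
top=lambda a,b:(205+a/7-.5,175+b/7-.5)
sc=lambda a,b:(190+a/6-.5,210+b/6-.5)
t4=lambda a,b:(290+a/6-.5,165+b/6-.5)
s3=lambda a,b:(300+a/7-.5,160+b/7-.5)
def loc(X):
    d=X[:2]-q[:2];c,s=np.cos(q[2]),np.sin(q[2]);return np.round([c*d[0]+s*d[1],-s*d[0]+c*d[1]],4)
for n,a,b,z in [('pin',top(171,458),sc(380,372),.083),('plunger',top(384,419),sc(540,262),.071),
 ('capA',t4(62,443),s3(139,517),.067),('capB',t4(245,440),s3(317,397),.067),
 ('collar',t4(521,165),s3(300,85),.037)]:
    X,e=tri([(T,a),(S,b)]);print(n,np.round(X,4),round(e,2),'top@z',np.round(ray(T,a,z),4),'scene@z',np.round(ray(S,b,z),4),loc(X))
# red blobs
for n,p in (('top',T),('scene',S)):
    h=p['pixels'].astype(int);m=((h[...,0]>150)&(h[...,1]<95)&(h[...,2]<95)).astype(np.uint8)
    k,_,st,c=cv2.connectedComponentsWithStats(m)
    for i in range(1,k):
        if st[i,4]>8 and 280<c[i][0]<360 and 200<c[i][1]<260: print(n,c[i],st[i],np.round(ray(p,c[i],.067),4))
E
python3 meas.py
```

```text
pin [0.4222 0.2526 0.0954] 0.41 top@z [0.4215 0.2526 0.083 ] scene@z [0.4312 0.2473 0.083 ] [-0.1149  0.049 ]
plunger [0.4416 0.1487 0.0742] 0.15 top@z [0.4423 0.1493 0.071 ] scene@z [0.4435 0.1466 0.071 ] [-0.1153 -0.0567]
capA [0.4302 0.0096 0.0682] 0.07 top@z [0.4301 0.0093 0.067 ] scene@z [0.4311 0.0088 0.067 ] [-0.1526 -0.1912]
capB [ 0.4327 -0.096   0.069 ] 0.04 top@z [ 0.4327 -0.0963  0.067 ] scene@z [ 0.4341 -0.0976  0.067 ] [-0.1699 -0.2954]
collar [ 0.5989 -0.2609  0.0495] 0.44 top@z [ 0.5996 -0.2646  0.037 ] scene@z [ 0.6102 -0.2722  0.037 ] [-0.0376 -0.4886]
top [300.  238.5] [298 236   5   6  26] [0.4295 0.0088 0.067 ]
top [330.70833333 238.        ] [328 236   6   5  24] [ 0.4321 -0.0976  0.067 ]
scene [344.72222222 216.44444444] [342 215   6   4  18] [ 0.4335 -0.0967  0.067 ]
scene [319.38095238 233.42857143] [317 232   6   4  21] [0.4309 0.009  0.067 ]
```

Emit:
arm_command(
  series=[
    [85,8.13,20.17,-3,-1.33],
    [85,8.13,20.17,-3,-1.33],
    [85,8.13,20.17,-3,-1.33],
    [85,8.13,20.17,-3,-1.33],
    [85,8.13,20.17,-3,-1.33],
    [85,8.13,20.17,-3,-1.33],
    [85,8.13,20.17,-3,-1.33],
    [85,8.13,20.17,-3,-1.33],
    [85,8.13,20.17,-3,-1.33],
    [85,8.13,20.17,-3,-1.33],
    [85,8.13,20.17,-3,-1.33],
    [85,8.13,20.17,-3,-1.33],
  ],
  force=40,
)

```text
time: 3.0
tool_pos: [0.4311, 0.0104, 0.1522]
tcp_rot: [-3.142, -0.0, 0.191]
contact_force: [0.1, -0.2, 0.2]
opening: 0.085
```

```bash
cat > look.py <<'E'
import sys
from h import *
# look.py cam x0 y0 x1 y1 out
n=sys.argv[1];x0,y0,x1,y1=map(int,sys.argv[2:6])
p=snap(n);im=cv2.cvtColor(p['pixels'],cv2.COLOR_RGB2BGR)[y0:y1,x0:x1]
s=int(min(800/im.shape[1],600/im.shape[0]))
im=cv2.resize(im,None,fx=s,fy=s,interpolation=cv2.INTER_NEAREST)
for x in range((x0+9)//10*10,x1,10):
    cv2.line(im,(int((x-x0+.5)*s),0),(int((x-x0+.5)*s),8),(0,0,255),1);cv2.putText(im,str(x),(int((x-x0)*s),18),0,.35,(0,0,255),1)
for y in range((y0+9)//10*10,y1,10):
    cv2.line(im,(0,int((y-y0+.5)*s)),(8,int((y-y0+.5)*s)),(255,0,0),1);cv2.putText(im,str(y),(9,int((y-y0+.5)*s)+4),0,.35,(255,0,0),1)
cv2.imwrite('pics/'+sys.argv[6],im);print(s)
E
python3 look.py scene 260 120 420 250 b1.png
```

```text
4
```

View pics/b1.png

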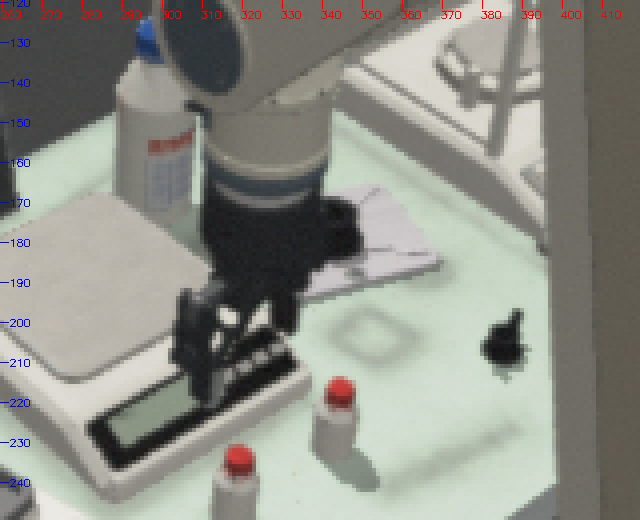

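Emit:
arm_command(
  series=[
    [85,-0.03,-0.05,-1.5,0],
    [85,-0.03,-0.05,-3,0],
    [85,-0.03,-0.05,-4.07,0],
    [85,-0.03,-0.05,-4.07,0],
    [20,-0.03,-0.05,-4.07,0],
    [20,-0.03,-0.05,-4.07,0],
    [20,-0.03,-0.05,-4.07,0],
    [20,-0.03,-0.05,-4.07,0],
    [20,-0.03,-0.05,-4.07,0],
    [20,-0.03,-0.05,-4.07,0],
  ],
)

```text
time: 4.3
tool_pos: [0.4304, 0.0077, 0.0314]
tcp_rot: [3.141, -0.002, 0.19]
contact_force: [-0.3, -1.8, 9.6]
opening: 0.031
```

Emit:
arm_command(
  series=[
    [20,0,0,1.5,0],
    [20,0,0,3,0],
    [20,0,0,4,1],
    [20,1,1.7,4,3],
    [20,2,3.4,4,5],
    [20,2.92,5.14,4,7],
    [20,2.92,5.14,4,9],
    [20,2.92,5.14,4,11],
    [20,2.92,5.14,4,13],
    [20,2.92,5.14,4,15],
    [20,2.92,5.14,4,17],
    [20,2.92,5.14,4,18],
  ],
)

```text
time: 5.8
tool_pos: [0.5179, 0.162, 0.1519]
tcp_rot: [3.14, -0.002, 1.765]
contact_force: [-0.4, 0.2, 0.5]
opening: 0.0306
```

```bash
python3 look.py scene 190 140 320 300 b2.png;python3 look.py top 200 170 300 260 b3.png; python3 -c "
from h import *
print(bot.get_obs()['tool_pos'],bot.get_obs()['tcp_rot'],bot.get_obs()['opening'])"
```

```text
3
6
[0.51791869 0.16199422 0.15185499] [ 3.14034340e+00 -2.11879628e-03  1.76135406e+00] 0.03148320864825146
```

View pics/b2.png

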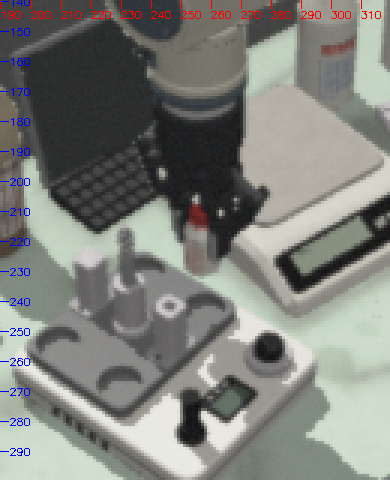

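View pics/b3.png

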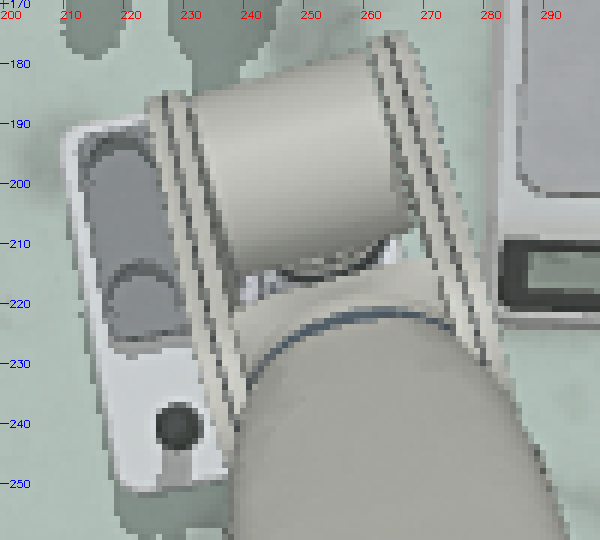

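```bash
cat >> h.py <<'E'
def red(p,x0,y0,x1,y1,thr=120):
    h=p['pixels'].astype(int);m=((h[...,0]>thr)&(h[...,1]<h[...,0]*.55)&(h[...,2]<h[...,0]*.55)).astype(np.uint8)
    k,_,st,c=cv2.connectedComponentsWithStats(m)
    return [(c[i].round(1).tolist(),st[i].tolist()) for i in range(1,k) if st[i,4]>5 and x0<c[i][0]<x1 and y0<c[i][1]<y1]
E
python3 - <<'E'
from h import *
p=snap('scene');print(red(p,200,150,320,290,80))
print(proj(p,[.5179,.162,.1875]),proj(p,[.5179,.162,.1205]),proj(p,[.5179,.1619,.049]))
E
```

```text
[([255.4, 211.6], [253, 208, 6, 7, 31])]
[257.12144137 209.73895377] [257.60214291 227.8017156 ] [258.10704181 245.70750683]
```

Emit:
arm_command(
  series=[
    [20,0,0,-1,0],
    [20,0,0,-1.7,0],
    [20,0,0,-2.1,0],
    [20,0,0,-2.36,0],
    [20,0,0,-2.38,0],
    [20,0,0,-2.38,0],
  ],
)

```text
time: 6.7
tool_pos: [0.5183, 0.1621, 0.0808]
tcp_rot: [3.14, -0.002, 1.759]
contact_force: [-0.0, 0.1, -0.2]
opening: 0.0311
```

Emit:
arm_command(
  series=[
    [38,0,0,-0.03,0],
    [48,0,0,-0.03,0],
    [55,0,0,-0.03,0],
    [55,0,0,-0.03,0],
    [55,0,0,1,0],
    [55,0,0,2.4,0],
  ],
)

```text
time: 7.45
tool_pos: [0.5174, 0.1619, 0.1526]
tcp_rot: [-3.141, -0.002, 1.759]
contact_force: [1.2, 0.8, 0.0]
opening: 0.0546
```

Emit:
arm_command(
  series=[
    [60,-0.5,-1.5,0.3,-2],
    [75,-1,-3.2,0.3,-4],
    [85,-1.6,-5,0.3,-6],
    [85,-2.2,-7,0.3,-8],
    [85,-2.81,-8.63,0.3,-10],
    [85,-2.81,-8.63,0.3,-12],
    [85,-2.81,-8.63,0.3,-14],
    [85,-2.81,-8.63,0.3,-16],
    [85,-2.81,-8.63,0.3,-18],
    [85,-2.81,-8.63,-0.3,-18],
    [85,-2.81,-8.63,-0.3,-18],
  ],
)

```text
time: 8.82
tool_pos: [0.4322, -0.0968, 0.1429]
tcp_rot: [-3.14, 0.0, 0.188]
contact_force: [-0.2, -0.1, 0.0]
opening: 0.0847
```

```bash
python3 look.py scene 190 140 350 270 b4.png; python3 -c "
from h import *
p=snap('scene');print(red(p,200,150,400,290,80));print(proj(p,[.5179,.162,.112]),proj(p,[.433,-.097,.062]))"
```

```text
4
[([344.7, 217.8], [342, 215, 6, 7, 34]), ([257.5, 230.0], [255, 227, 6, 7, 38])]
[257.66071637 230.00266229] [344.7416977  217.71838151]
```

View pics/b4.png

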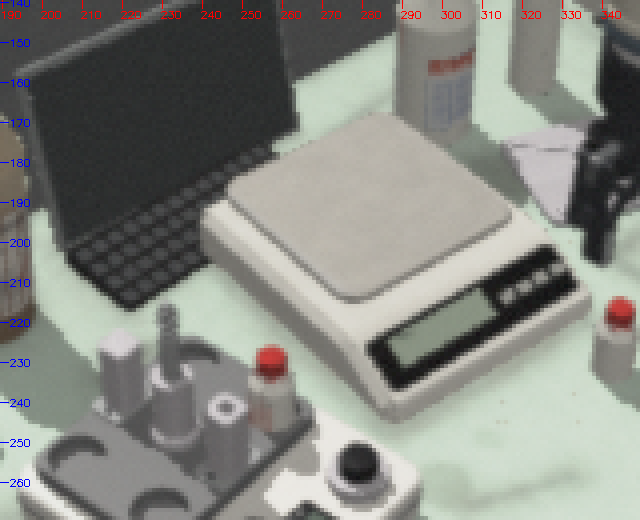

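Emit:
arm_command(
  series=[
    [85,0.02,0,-1.5,0],
    [85,0.02,0,-3,0],
    [85,0.02,0,-3.72,0],
    [85,0.02,0,-3.72,0],
    [20,0.02,0,-3.72,0],
    [20,0.02,0,-3.72,0],
    [20,0.02,0,-3.72,0],
    [20,0.02,0,-3.72,0],
    [20,0.02,0,-3.72,0],
    [20,0.02,0,-3.72,0],
  ],
)

```text
time: 10.18
tool_pos: [0.4344, -0.0972, 0.0332]
tcp_rot: [-3.141, -0.003, 0.188]
contact_force: [-1.5, 0.4, 8.4]
opening: 0.0307
```

Emit:
arm_command(
  series=[
    [20,0,0,1.5,0],
    [20,0,0.3,3.2,1],
    [20,0,1.5,4.8,3],
    [20,0,3.2,4.8,5],
    [20,0,5,4.8,7],
    [20,0,7,4.8,9],
    [20,0,9,4.8,11],
    [20,0.7,11,4.8,13],
    [20,1.4,12.44,4.8,15],
    [20,2.06,12.44,4.2,17],
    [20,2.06,12.44,3.5,18],
    [20,2.06,12.44,3,18],
  ],
)

```text
time: 11.68
tool_pos: [0.4958, 0.2759, 0.1224]
tcp_rot: [-3.141, -0.003, 1.758]
contact_force: [0.9, -0.0, -0.3]
opening: 0.0309
```

```bash
python3 look.py scene 180 150 310 300 b5.png
```

```text
4
```

View pics/b5.png

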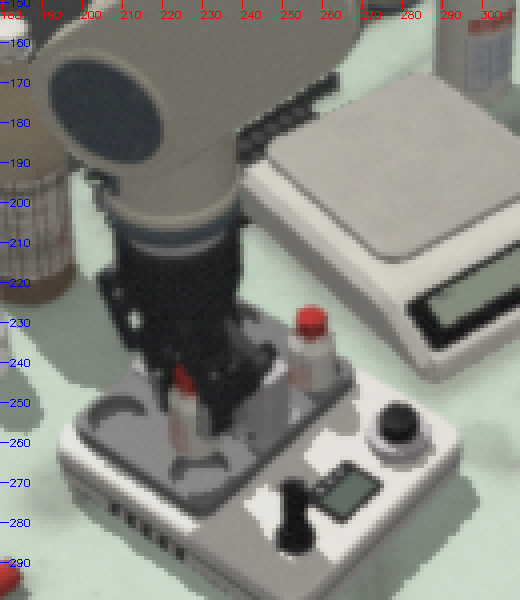

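Emit:
arm_command(
  series=[
    [20,0,0,-0.6,0],
    [20,0,0,-1.1,0],
    [20,0,0,-1.32,0],
    [20,0,0,-1.33,0],
    [20,0,0,-1.33,0],
  ],
)

```text
time: 12.35
tool_pos: [0.4944, 0.2752, 0.082]
tcp_rot: [-3.137, -0.002, 1.757]
contact_force: [-5.8, -1.9, 14.0]
opening: 0.0307
```

Emit:
arm_command(
  series=[
    [38,0,0,0,0],
    [48,0,0,0,0],
    [55,0,0,0,0],
    [55,0,0,0,0],
    [55,0,0,1,0],
    [55,0,0,2.5,0],
    [55,0,0,4,0],
  ],
)

```text
time: 13.22
tool_pos: [0.4941, 0.275, 0.2029]
tcp_rot: [-3.136, -0.002, 1.757]
contact_force: [0.6, 0.5, -0.4]
opening: 0.0551
```

Emit:
arm_command(
  series=[
    [85,-1,-2,1.2,-2],
    [85,-2,-4,1.2,-4],
    [85,-3,-6,1.2,-6],
    [85,-3.1,-8,1.2,-8],
    [85,-3.1,-10,1.2,-10],
    [85,-3.1,-12,1.2,-12],
    [85,-3.1,-12.5,1.2,-14],
    [85,-3.1,-12.5,1.2,-16],
    [85,-3.1,-12.5,1.2,-16.7],
  ],
)

```text
time: 14.35
tool_pos: [0.4009, -0.1006, 0.2389]
tcp_rot: [-3.136, -0.002, 0.294]
contact_force: [0.6, -0.2, -0.7]
opening: 0.0848
```

```bash
python3 look.py scene 190 200 310 300 c1.png;python3 look.py top 340 160 415 260 c2.png;python3 look.py scene 300 150 410 230 c3.png; python3 - <<'E'
from h import *
p=snap('scene');print(red(p,200,150,400,290,80));print(proj(p,[.5179,.162,.112]),proj(p,[.4961,.2759,.112]))
E
```

```text
6
6
7
[([257.5, 230.0], [255, 227, 6, 7, 38]), ([229.6, 254.7], [226, 251, 8, 9, 55])]
[257.66071637 230.00266229] [228.28087897 254.77506467]
```

View pics/c1.png

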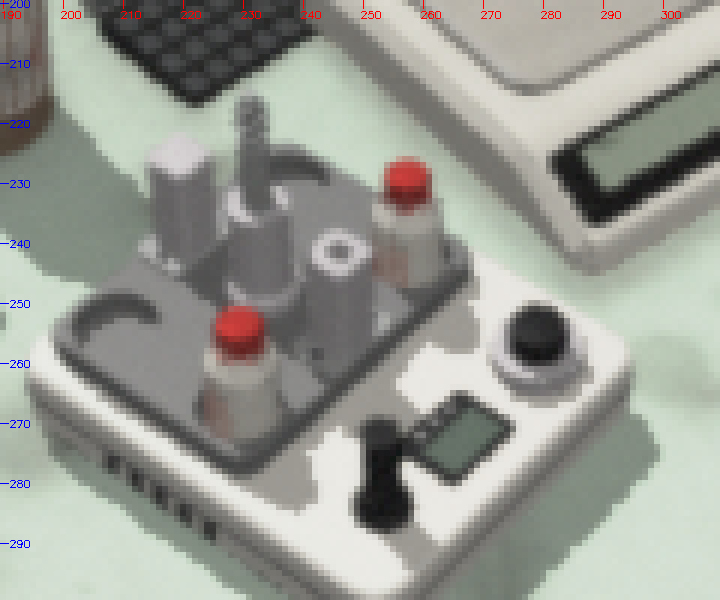

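View pics/c2.png

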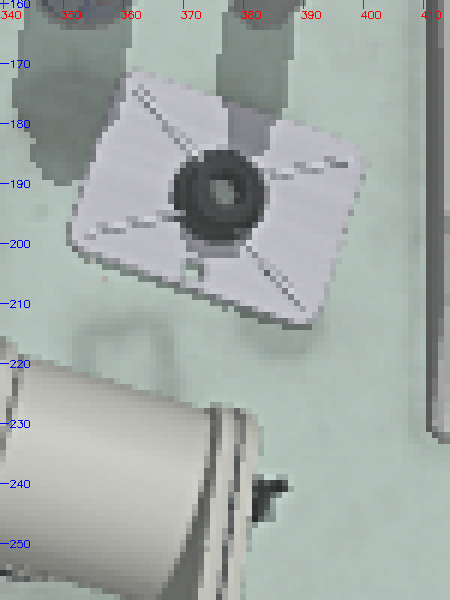

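View pics/c3.png

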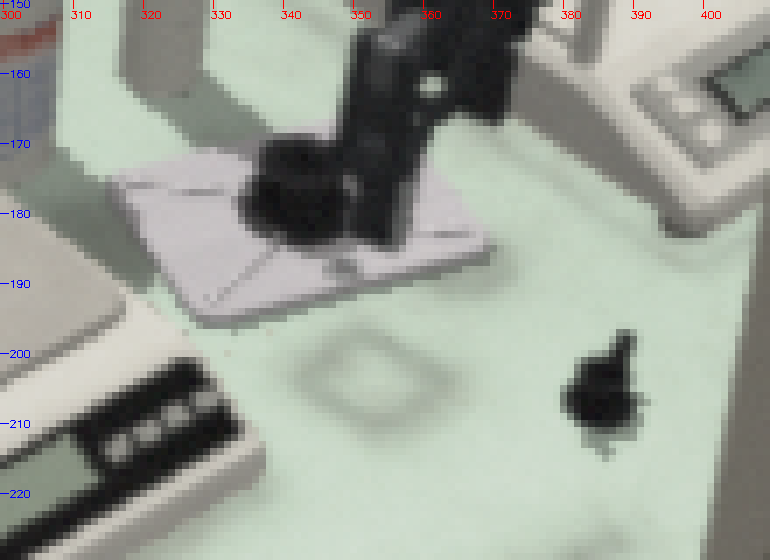

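```bash
python3 look.py top 205 175 280 255 c4.png; python3 - <<'E'
from h import *
s=snap('scene');t=snap('top');a=red(s,200,150,400,290,80);b=red(t,200,150,300,290,80);print(a,b)
for z in (.112,.116,.128): print(z,proj(t,[.5179,.162,z]),proj(t,[.4961,.2759,z]))
for uv,uw in ((a[0][0],min(b,key=lambda r:-r[0][0])[0]),(a[1][0],min(b,key=lambda r:r[0][0])[0])): print(tri([(s,uv),(t,uw)]))
E
```

```text
7
[([257.5, 230.0], [255, 227, 6, 7, 38]), ([229.6, 254.7], [226, 251, 8, 9, 55])] [([255.6, 211.1], [253, 209, 6, 6, 27]), ([222.3, 217.7], [220, 215, 6, 6, 26])]
0.112 [255.4552906  211.19004901] [221.59739375 217.29348657]
0.116 [255.40090678 211.05219376] [221.45821048 217.17057975]
0.128 [255.23611467 210.63446921] [221.03645209 216.79814288]
(array([0.51853077, 0.16179293, 0.11133641]), np.float64(0.08072727089358978))
(array([0.49447187, 0.27320832, 0.11181784]), np.float64(0.09477362951443524))
```

View pics/c4.png

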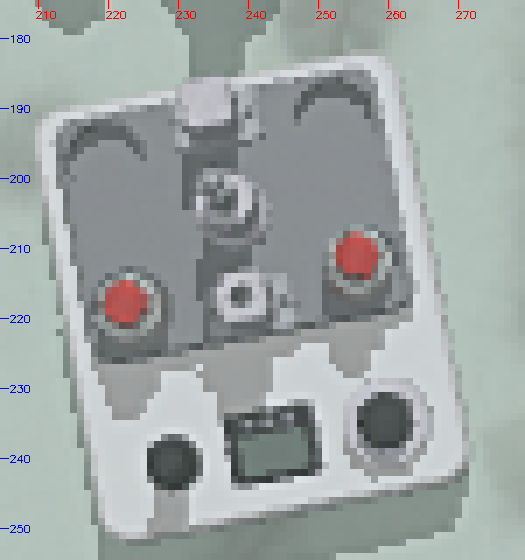

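```bash
cat > fitc.py <<'E'
from h import *
S=snap('scene');T=snap('top')
def W(q,P): c,s=np.cos(q[2]),np.sin(q[2]); return np.array([q[0]+c*P[0]-s*P[1],q[1]+s*P[0]+c*P[1],P[2]])
t=lambda a,b:(340+a/6-.5,160+b/6-.5)
s=lambda a,b:(300+a/7-.5,160+b/7-.5)
F=[('RL',T,(58,79,7),t(128,72)),('RR',T,(58,-79,7),t(364,157)),('FR',T,(-58,-79,4),t(312,326)),('FL',T,(-58,79,4),t(70,248)),
('ring',T,(-48,0,7),t(194,268)),('col',T,(0,0,37),t(220,194)),
('RL',S,(58,79,7),s(112,107)),('FL',S,(-58,79,4),s(208,252)),('FR',S,(-58,-79,4),s(492,182)),('RR',S,(58,-79,7),s(385,44)),('ring',S,(-48,0,7),s(345,195))]
def fit(F):
    return least_squares(lambda q:np.concatenate([np.array(proj(p,W(q,np.array(P)/1000)))-uv for _,p,P,uv in F]),[.59,-.265,-.34],loss='soft_l1',f_scale=.7)
r=fit(F);print(np.round(r.x,4))
for f,e in zip(F,r.fun.reshape(-1,2)): print(f[0],'top' if f[1] is T else 'scene',np.round(e,2))
for c in (T,S): print(np.round(fit([f for f in F if f[1] is c]).x,4))
E
python3 fitc.py
```

```text
[ 0.6028 -0.2694 -0.324 ]
RL top [-0.68 -0.89]
RR top [ 1.19 -1.07]
FR top [0.11 0.77]
FL top [-0.98 -0.38]
ring top [0.04 0.66]
col top [ 1.48 -0.69]
RL scene [-1.38  0.31]
FL scene [-0.31  1.27]
FR scene [1.42 0.11]
RR scene [ 0.43 -0.78]
ring scene [0.26 1.23]
[ 0.6014 -0.2689 -0.3236]
[ 0.605  -0.2711 -0.3263]
```

Emit:
arm_command(
  series=[
    [85,1.5,-1.4,-0.5,0],
    [85,3,-2.8,-1,0],
    [85,5,-4.2,-2,0],
    [85,6.7,-5.58,-3,0],
    [85,6.7,-5.58,-4.6,0],
    [85,6.7,-5.58,-4.6,0],
  ],
)

```text
time: 15.55
tool_pos: [0.5996, -0.2665, 0.0945]
tcp_rot: [-3.13, 0.006, 0.3]
contact_force: [-1.5, -0.3, 0.2]
opening: 0.0851
```

```bash
python3 look.py scene 300 130 410 210 c5.png;python3 look.py top 340 160 415 260 c6.png
```

```text
7
6
```

View pics/c5.png

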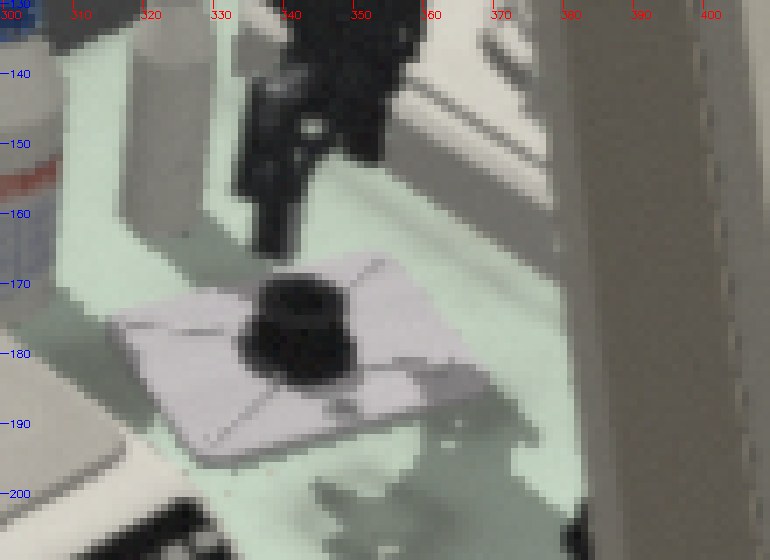

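View pics/c6.png

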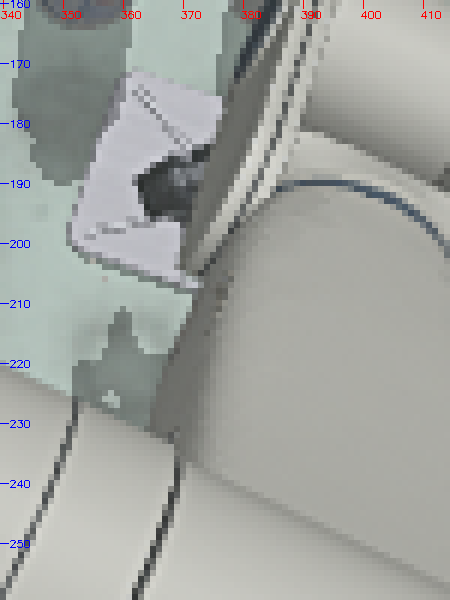

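```bash
python3 - <<'E'
from h import *
p=snap('scene');o=bot.get_obs();print(o['tool_pos'],o['tcp_rot'])
t=o['tool_pos']
d=np.array([-.29,.956,0])
for k in (-.048,0,.048): print(k,proj(p,t+k*d+[0,0,0]))
print(proj(p,[.6015,-.268,.037]))
E
```

```text
[ 0.602228   -0.26701668  0.10211454] [-3.13690965e+00 -2.72528277e-03  3.00460820e-01]
-0.048 [351.65788861 150.49767347]
0 [345.02912141 157.77960122]
0.048 [338.14541479 165.34158866]
[343.33452139 173.39919257]
```

Emit:
arm_command(
  series=[
    [85,0,-0.03,-1.3,0],
    [85,0,-0.03,-2.2,0],
    [85,0,-0.03,-2.57,0],
    [85,0,-0.03,-2.57,0],
    [60,0,-0.03,-2.57,0],
    [35,0,-0.03,-2.57,0],
    [35,0,-0.03,-2.57,0],
    [35,0,-0.03,-2.57,0],
    [35,0,-0.03,-2.57,0],
  ],
  force=30,
)

```text
time: 16.82
tool_pos: [0.603, -0.2683, 0.0265]
tcp_rot: [-3.138, -0.004, 0.3]
contact_force: [-1.9, 0.1, 7.3]
opening: 0.0433
```

Now re-grip at 90° to centre the other axis (raise little, rotate, close).

Emit:
arm_command(
  series=[
    [60,0,0,0,0],
    [85,0,0,0.3,0],
    [85,0,0,1,2],
    [85,0,0,1,4],
    [85,0,0,1,6],
    [85,0,0,1,8],
    [85,0,0,1,10],
    [85,0,0,1,12],
    [85,0,0,1,14],
    [85,0,0,1,16],
    [85,0,0,1,18],
    [85,0,0,1,18],
  ],
)

```text
time: 18.32
tool_pos: [0.6031, -0.2684, 0.057]
tcp_rot: [-3.138, -0.004, 1.87]
contact_force: [-0.8, -1.0, -0.1]
opening: 0.0846
```

Emit:
arm_command(
  series=[
    [85,0,0,-0.7,0],
    [85,0,0,-1,0],
    [70,0,0,-1,0],
    [50,0,0,-1,0],
    [35,0,0,-1,0],
    [35,0,0,-1,0],
    [35,0,0,-1,0],
    [35,0,0,-1,0],
  ],
  force=60,
)

```text
time: 19.32
tool_pos: [0.6035, -0.2686, 0.0275]
tcp_rot: [-3.139, -0.003, 1.87]
contact_force: [0.7, 0.1, 4.5]
opening: 0.0412
```

```bash
python3 look.py scene 300 130 410 210 c7.png;python3 -c "
from h import *
o=bot.get_obs();print(o['tool_pos'],o['tcp_rot'],o['opening'],o['contact_force'])"
```

```text
7
[ 0.60358098 -0.26858739  0.02756107] [-3.1392681  -0.00315471  1.86973734] 0.04156253488471322 [-0.10432096 -0.24192623  5.30508517]
```

View pics/c7.png

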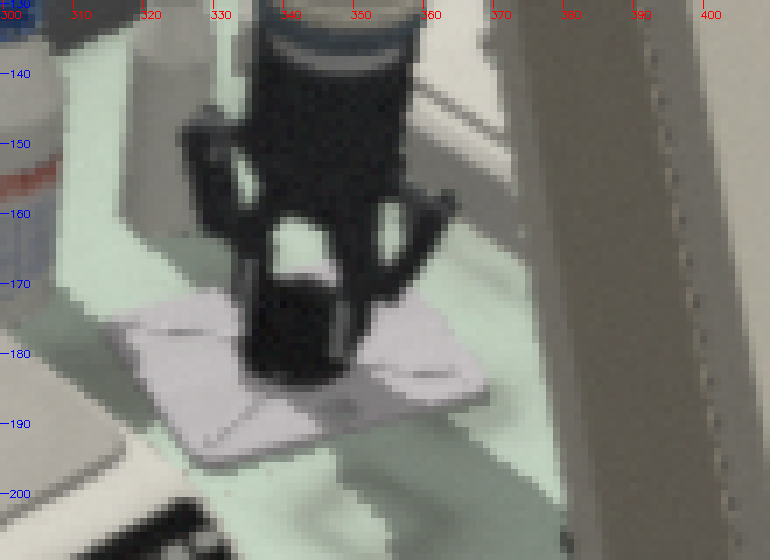

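Emit:
arm_command(
  series=[
    [35,0,0,0.7,0],
    [35,0,0,2,0],
    [35,-0.5,0.3,4,0],
    [35,-1.5,1,6,0],
    [35,-3,2.2,7,0],
    [35,-3.6,4,7,1],
    [35,-3.6,6,7,2],
    [35,-3.6,8,7,3],
    [35,-3.6,9.8,7,4],
    [35,-3.4,11.4,7,5],
    [35,-2.9,13,7,5.5],
    [35,-2.4,14.5,7,5.87],
  ],
)

```text
time: 20.88
tool_pos: [0.5313, 0.1681, 0.2385]
tcp_rot: [-3.14, -0.003, 2.384]
contact_force: [0.9, -0.5, -2.6]
opening: 0.0414
```

```bash
python3 -c "
from h import *
o=bot.get_obs();print(o['tool_pos'],o['tcp_rot'],o['opening'],o['contact_force'])"
```

```text
[0.53132224 0.16811573 0.23848065] [-3.13957317e+00 -2.95421627e-03  2.38374307e+00] 0.041428006797098356 [ 0.8979137  -0.48953225 -2.64873275]
```

Emit:
arm_command(
  series=[
    [35,0.2,1,0,0],
    [35,0.43,1.93,0,0],
    [35,0.43,1.93,0,0],
    [35,0.43,1.93,0,0],
  ],
)

```text
time: 21.38
tool_pos: [0.5436, 0.2256, 0.2387]
tcp_rot: [-3.139, -0.003, 2.384]
contact_force: [0.1, -0.4, -2.3]
opening: 0.0416
```

```bash
python3 look.py scene 180 150 310 290 d1.png;python3 look.py top 205 175 280 255 d2.png;python3 -c "
from h import *
o=bot.get_obs();print(o['tool_pos'],o['tcp_rot'],o['opening'],o['contact_force'])"
```

```text
4
7
[0.54379628 0.22512336 0.23866306] [-3.13897670e+00 -3.03802366e-03  2.38298338e+00] 0.04133496115123638 [ 0.34911998 -0.50694751 -2.28939821]
```

View pics/d1.png

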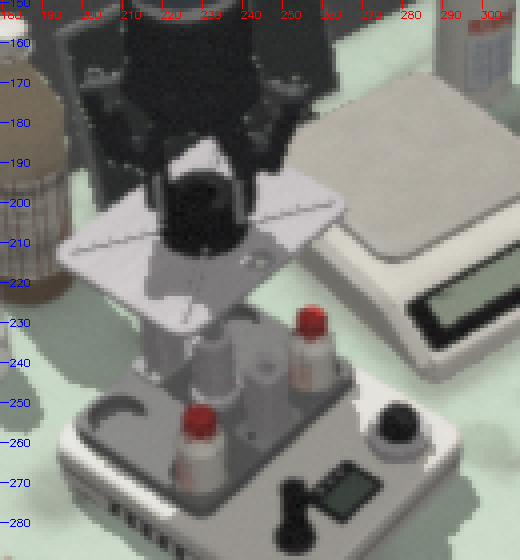

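View pics/d2.png

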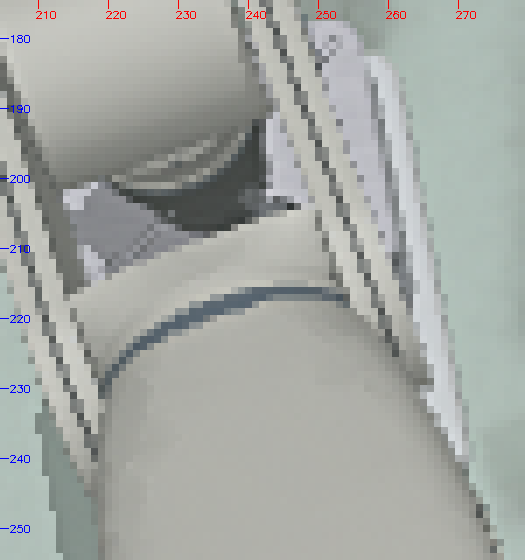

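```bash
cat > ov.py <<'E'
import sys
from h import *
# overlay cover outline at pose x y yaw z ; out
x,y,a,z=map(float,sys.argv[1:5])
p=snap('scene');im=cv2.cvtColor(p['pixels'],cv2.COLOR_RGB2BGR)
x0,y0,x1,y1=180,170,310,290;s=5
im=cv2.resize(im[y0:y1,x0:x1],None,fx=s,fy=s,interpolation=cv2.INTER_NEAREST)
def W(P):c,t=np.cos(a),np.sin(a);return [x+c*P[0]-t*P[1],y+t*P[0]+c*P[1],z+P[2]]
def dr(P,col): cv2.polylines(im,[np.array([((proj(p,W(q))-[x0-.5,y0-.5])*s) for q in P]).round().astype(int)],True,col,1)
th=np.linspace(0,6.28,30)
dr([(.059,.08,.007),(.059,-.08,.007),(-.059,-.08,.007),(-.059,.08,.007)],(0,0,255))
dr([(.022*np.cos(t),.022*np.sin(t),.037) for t in th],(0,255,0))
dr([(-.048+.00575*np.cos(t),.00575*np.sin(t),.007) for t in th],(0,255,0))
cv2.imwrite('pics/'+sys.argv[5],im)
E
python3 ov.py .5438 .2251 .189 .2112 d3.png
```

```text
(no output)
```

View pics/d3.png

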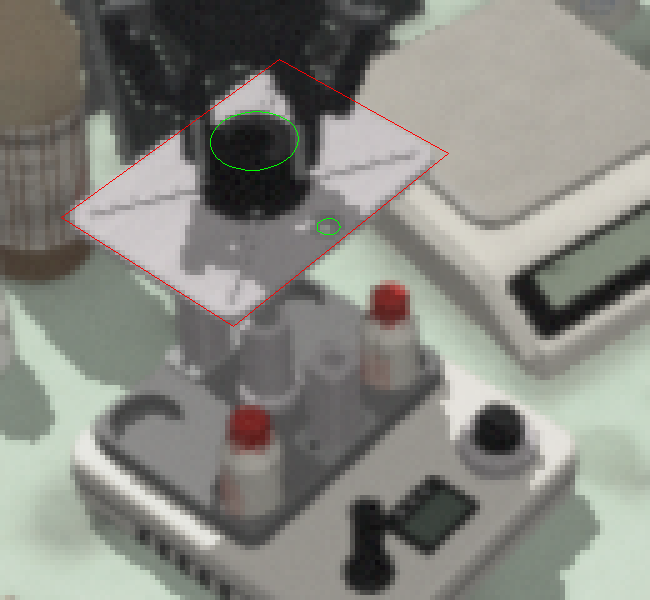

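Emit:
arm_command(
  series=[
    [35,0.02,0.02,-0.8,0],
    [35,0.02,0.02,-1.4,0],
    [35,0.02,0.02,-1.8,0],
    [35,0.02,0.02,-2.1,0],
    [35,0.02,0.02,-2.1,0],
  ],
)

```text
time: 22.15
tool_pos: [0.5443, 0.2256, 0.175]
tcp_rot: [-3.138, -0.003, 2.383]
contact_force: [-0.7, -0.1, -2.6]
opening: 0.0412
```

Emit:
arm_command(
  series=[
    [35,0,0,-0.5,0],
    [35,0,0,-0.8,0],
    [35,0,0,-0.92,0],
    [35,0,0,-0.92,0],
  ],
)

```text
time: 22.65
tool_pos: [0.5442, 0.2256, 0.1473]
tcp_rot: [-3.138, -0.004, 2.383]
contact_force: [0.7, -0.2, -3.0]
opening: 0.0414
```

```bash
python3 ov.py .5443 .226 .1885 .119 d4.png
```

```text
(no output)
```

View pics/d4.png

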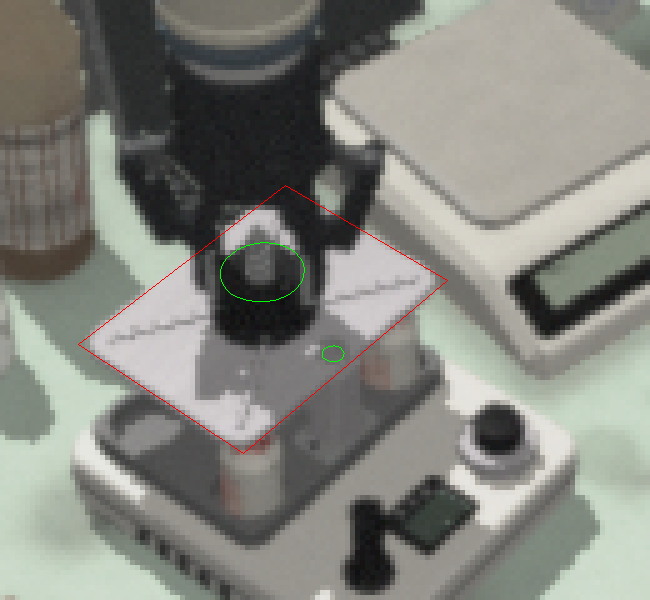

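Emit:
arm_command(
  series=[
    [35,0,0,-0.04,0],
    [60,0,0,-0.04,0],
    [80,0,0,0,0],
    [80,0,0,0.3,0],
    [80,0,0,1.3,0],
    [80,0,0,2.8,0],
    [80,-1,-1.5,3.5,-2],
    [80,-2,-3.2,3.5,-4],
    [80,-3,-5,3.5,-6],
    [80,-3.5,-7,3.5,-8],
    [80,-3.5,-9,3.5,-8],
  ],
)

```text
time: 24.08
tool_pos: [0.4383, -0.0458, 0.2535]
tcp_rot: [-3.14, -0.003, 1.683]
contact_force: [1.5, 0.7, 0.2]
opening: 0.08
```

```bash
python3 ov.py .5443 .226 .1885 .119 d5.png; python3 look.py scene 195 205 305 290 d6.png;python3 look.py top 205 175 280 255 d7.png
```

```text
7
7
```

View pics/d5.png

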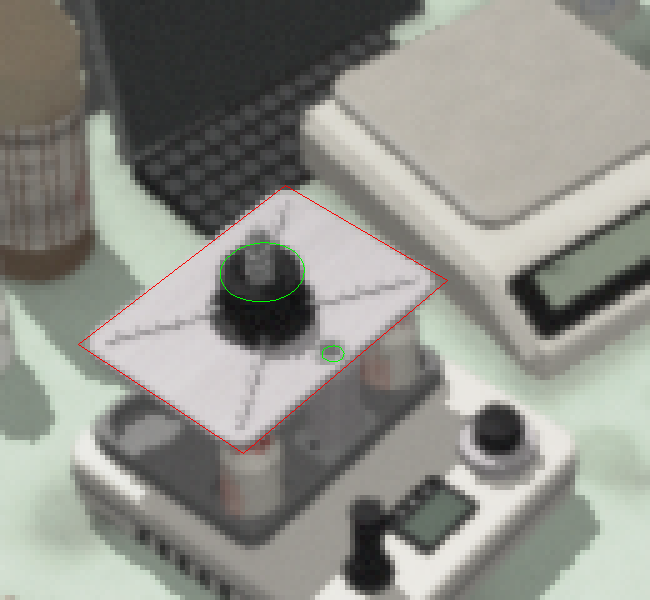

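View pics/d6.png

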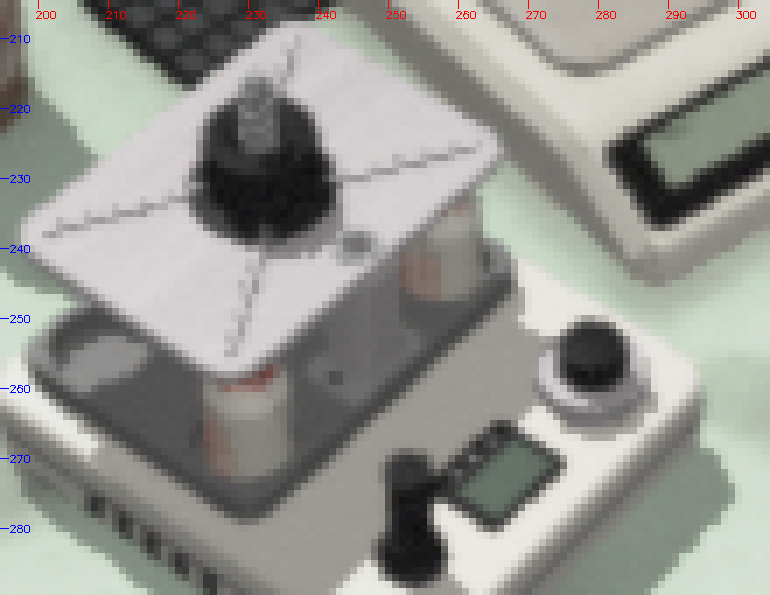

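View pics/d7.png

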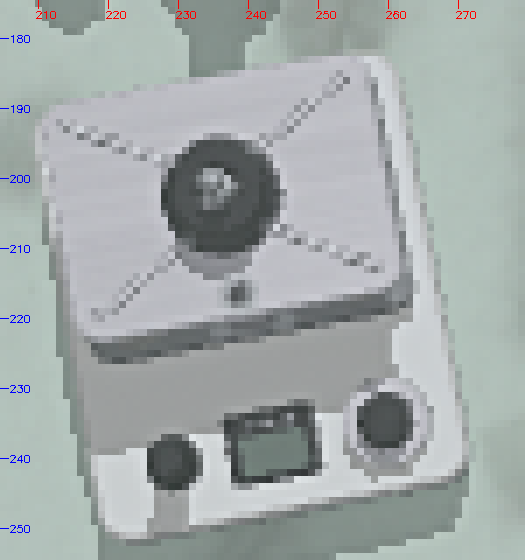

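Emit:
arm_command(
  series=[
    [70,0,1.5,0,-2],
    [60,-0.2,3.2,-0.5,-4],
    [50,-0.3,5,-1,-6],
    [50,-0.54,7,-2,-8],
    [50,-0.54,9,-3,-10],
    [50,-0.54,9.95,-3,-12],
    [50,-0.54,9.95,-3,-14],
    [50,-0.54,9.95,-3,-16],
    [50,-0.54,9.95,-3,-17.13],
    [50,-0.54,9.95,-3,-17.13],
  ],
)

```text
time: 25.48
tool_pos: [0.4228, 0.2528, 0.1638]
tcp_rot: [-3.14, -0.003, 0.187]
contact_force: [-0.8, 0.4, 0.6]
opening: 0.0497
```

```bash
python3 - <<'E'
from h import *
o=bot.get_obs();print(o['tool_pos'],o['tcp_rot'])
s=snap('scene');t=snap('top')
print('coverhole',ray(t,(238.5,216.2),.126),ray(s,(245.6,239.3),.126), tri([(t,(238.5,216.2)),(s,(245.6,239.3))]))
c,n=np.cos(.1885),np.sin(.1885);print('post',.5443-.048*c,.226-.048*n)
E
python3 look.py scene 195 205 305 290 e1.png
```

```text
[0.4228227  0.25284754 0.16375925] [-3.13965618 -0.0032169   0.18721945]
coverhole [0.49885588 0.21781027 0.126     ] [0.50038432 0.21590247 0.126     ] (array([0.49842945, 0.21743568, 0.12865937]), np.float64(0.048572813606114096))
post 0.49715025190725065 0.21700548751792073
7
```

View pics/e1.png

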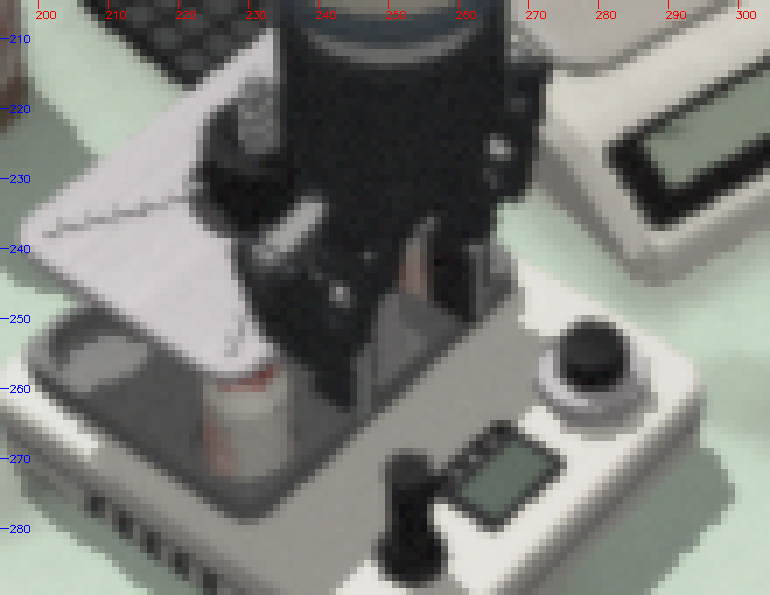

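Emit:
arm_command(
  series=[
    [50,0,0,-1,0],
    [50,0,0,-2,0],
    [50,0,0,-2.86,0],
    [50,0,0,-2.86,0],
    [30,0,0,-2.86,0],
    [10,0,0,-2.86,0],
    [10,0,0,-2.86,0],
    [10,0,0,-2.86,0],
    [10,0,0,-2.86,0],
  ],
  force=40,
)

```text
time: 26.75
tool_pos: [0.4238, 0.253, 0.0788]
tcp_rot: [-3.139, -0.005, 0.187]
contact_force: [-1.5, 3.3, 7.2]
opening: 0.0168
```

```bash
python3 look.py scene 195 205 305 290 e2.png
```

```text
7
```

View pics/e2.png

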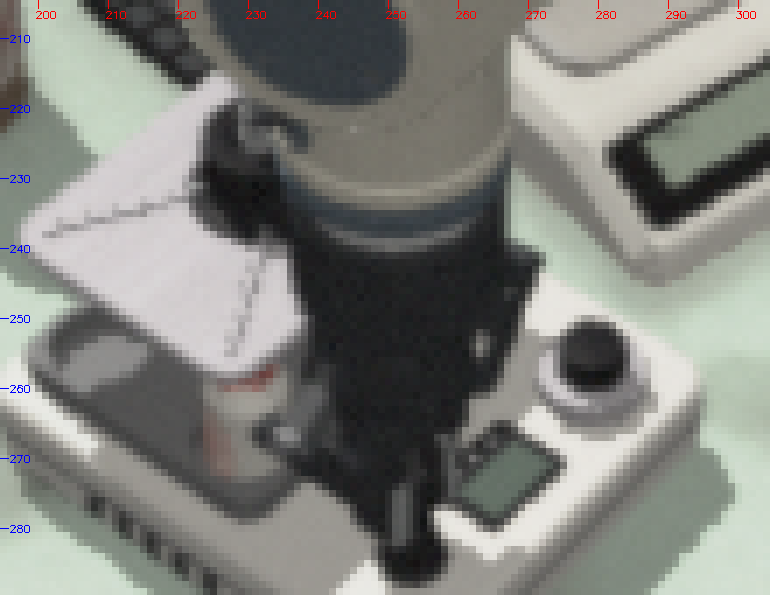

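Emit:
arm_command(
  series=[
    [10,0,0,0.7,0],
    [10,0,0,2,0],
    [10,0,0,3.5,0],
    [10,0,0,4.5,0],
    [10,0,0,4.5,0],
    [10,0,0,4.5,0],
  ],
)

```text
time: 27.55
tool_pos: [0.4233, 0.2524, 0.2131]
tcp_rot: [-3.139, -0.004, 0.187]
contact_force: [-0.5, -0.1, -2.0]
opening: 0.017
```

```bash
python3 look.py scene 195 170 305 290 e3.png; python3 look.py top 205 175 280 255 e4.png;  python3 -c "
from h import *
o=bot.get_obs();print(o['tool_pos'],o['tcp_rot'],o['opening'],o['contact_force'])"
```

```text
5
7
[0.42298364 0.25239148 0.21247704] [-3.13967444e+00 -2.75135713e-03  1.87151580e-01] 0.01715385797504202 [-0.44451855 -0.5243471   0.14223189]
```

View pics/e3.png

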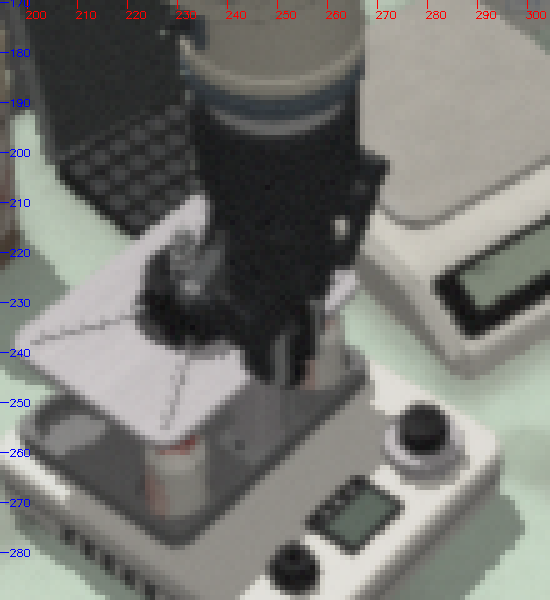

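View pics/e4.png

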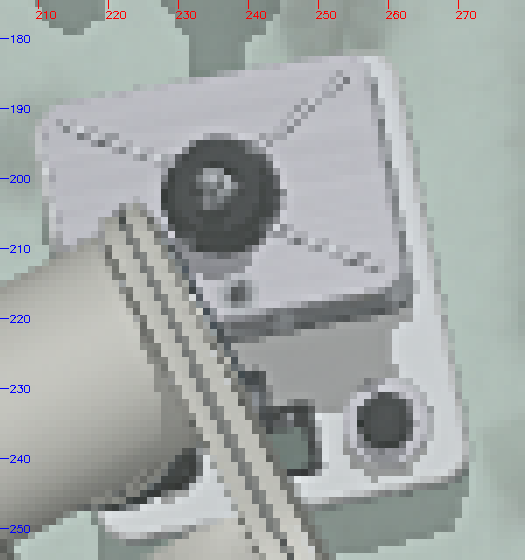

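```bash
python3 look.py scene 225 225 275 265 e5.png; python3 - <<'E'
from h import *
p=snap('scene')
for dz in (.014,-.015,-.06): print(dz,proj(p,[.423,.2524,.2125+dz]))
E
```

```text
15
0.014 [251.71265089 235.61654732]
-0.015 [252.0403934  243.98972863]
-0.06 [252.52721239 256.42700349]
```

View pics/e5.png

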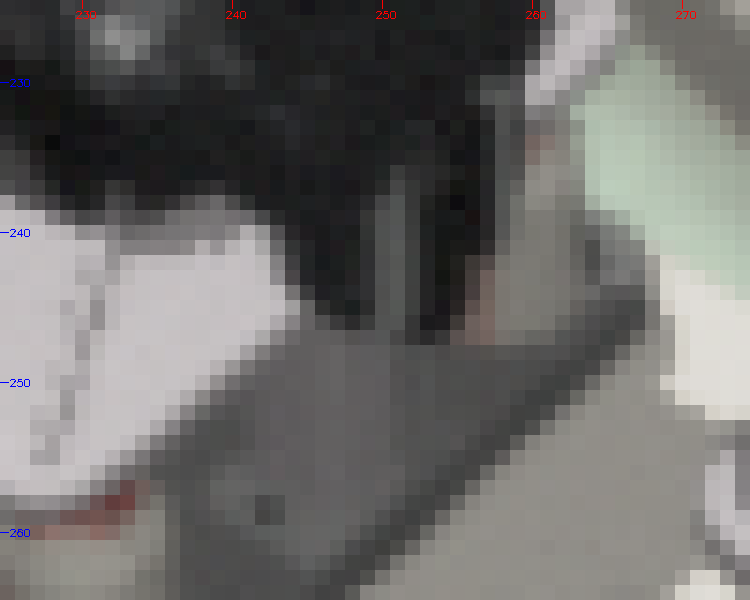

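Emit:
arm_command(
  series=[
    [10,1,-0.5,0,0],
    [10,2,-0.95,0,0],
    [10,2.48,-1.18,0,0],
    [10,2.48,-1.18,0,0],
    [10,2.48,-1.18,0,0],
  ],
)

```text
time: 28.38
tool_pos: [0.4965, 0.2172, 0.2121]
tcp_rot: [-3.14, -0.002, 0.187]
contact_force: [0.0, -0.0, 0.1]
opening: 0.0166
```

```bash
python3 look.py scene 215 200 275 250 e6.png; python3 look.py top 205 175 280 255 e7.png; python3 - <<'E'
from h import *
o=bot.get_obs();t=o['tool_pos'];print(t,o['tcp_rot'],o['contact_force'])
p=snap('scene')
for dz in (.014,-.015,-.06): print(dz,proj(p,t+[0,0,dz]))
print(proj(p,[.498,.217,.126]))
E
```

```text
12
7
[0.49663394 0.21747746 0.21247691] [-3.13956429e+00 -2.26086297e-03  1.87885417e-01] [-1.02826672  0.49837441 -1.01266242]
0.014 [244.56155717 212.54816982]
-0.015 [244.99118589 220.90676659]
-0.06 [245.63064799 233.34775461]
[245.81995228 240.00530121]
```

View pics/e6.png

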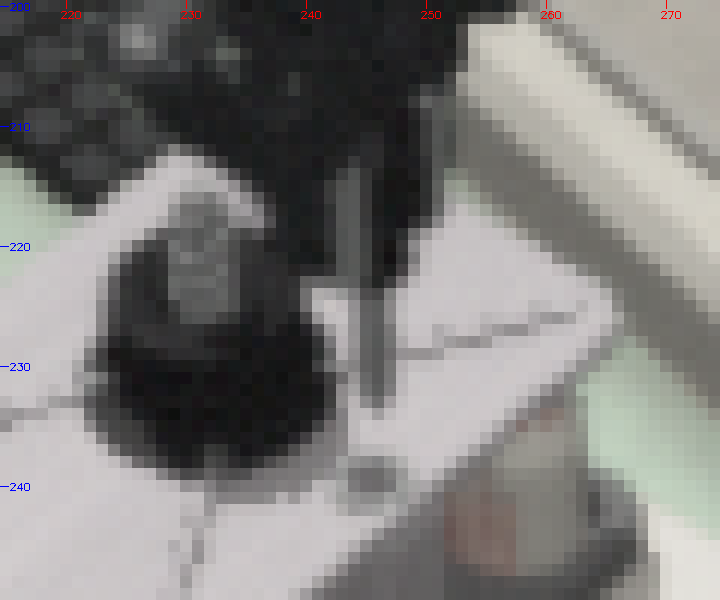

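View pics/e7.png

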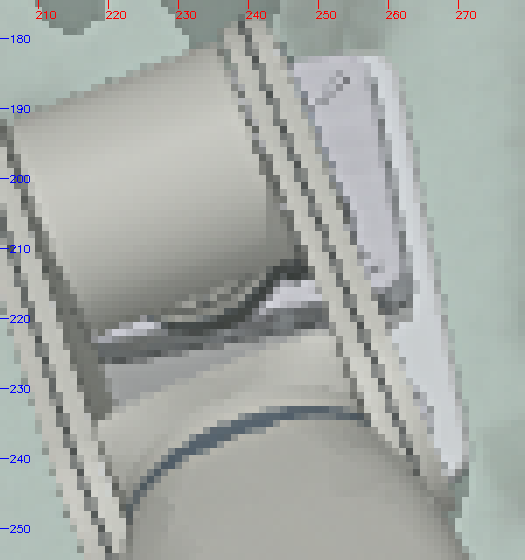

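Emit:
arm_command(
  series=[
    [10,0.04,-0.01,-0.5,0],
    [10,0.04,-0.01,-0.9,0],
    [10,0.04,-0.01,-1.1,0],
    [10,0.04,-0.01,-1.2,0],
    [10,0.04,-0.01,-1.2,0],
  ],
)

```text
time: 29.15
tool_pos: [0.4979, 0.2171, 0.1763]
tcp_rot: [-3.14, -0.002, 0.188]
contact_force: [0.3, -0.7, -0.4]
opening: 0.017
```

Emit:
arm_command(
  series=[
    [10,0,0,-0.2,0],
    [10,0,0,-0.4,0],
    [10,0,0,-0.55,0],
    [10,0,0,-0.55,0],
  ],
)

```text
time: 29.65
tool_pos: [0.4982, 0.2171, 0.1594]
tcp_rot: [-3.14, -0.002, 0.188]
contact_force: [5.0, -0.5, -3.4]
opening: 0.0171
```

Emit:
arm_command(
  series=[
    [10,0.03,0,-0.2,0],
    [10,0.04,0,-0.35,0],
    [10,0.04,0,-0.47,0],
    [10,0.04,0,-0.47,0],
  ],
)

```text
time: 30.15
tool_pos: [0.4989, 0.217, 0.1448]
tcp_rot: [-3.14, -0.001, 0.188]
contact_force: [0.8, 0.5, -0.9]
opening: 0.0165
```

```bash
python3 look.py scene 195 205 305 290 e8.png
```

```text
7
```

View pics/e8.png

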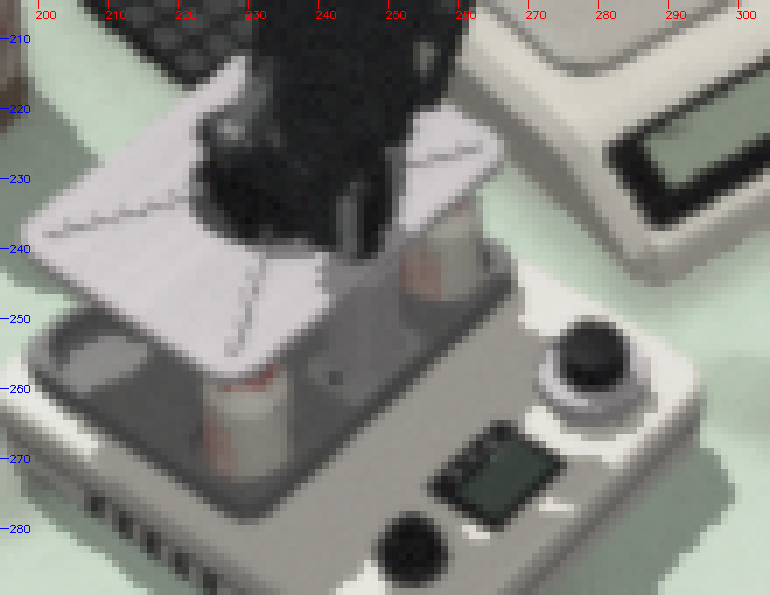

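Continue down until the head contacts.

Emit:
arm_command(
  series=[
    [10,0,0,-0.05,0],
    [10,0,0,-0.1,0],
    [10,0,0,-0.15,0],
    [10,0,0,-0.15,0],
  ],
)

```text
time: 30.7
tool_pos: [0.4991, 0.2172, 0.1421]
tcp_rot: [-3.14, -0.002, 0.188]
contact_force: [-4.5, -1.5, 14.9]
opening: 0.0168
```

Emit:
arm_command(
  series=[
    [25,0,0,0.05,0],
    [40,0,0,0.05,0],
    [40,0,0,0.8,0],
    [40,0,0,2,0],
    [40,-1.3,-0.7,3,0],
    [50,-2.5,-2,3.2,0],
    [60,-3,-4,3.2,0],
    [80,-3,-6,3.2,0],
    [80,-3,-7.5,3.2,0],
  ],
)

```text
time: 31.82
tool_pos: [0.4086, -0.0097, 0.2382]
tcp_rot: [-3.14, -0.002, 0.188]
contact_force: [1.3, 0.6, 0.4]
opening: 0.0803
```

```bash
python3 look.py scene 215 205 275 255 f1.png;python3 look.py top 205 175 280 255 f2.png; python3 look.py top 340 160 415 260 f3.png;python3 look.py scene 330 150 430 230 f4.png
```

```text
12
7
6
7
```

View pics/f1.png

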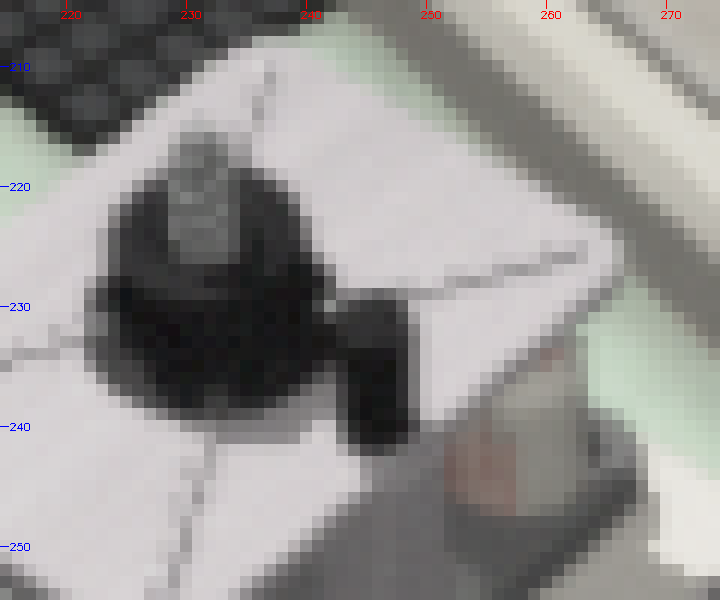

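View pics/f2.png

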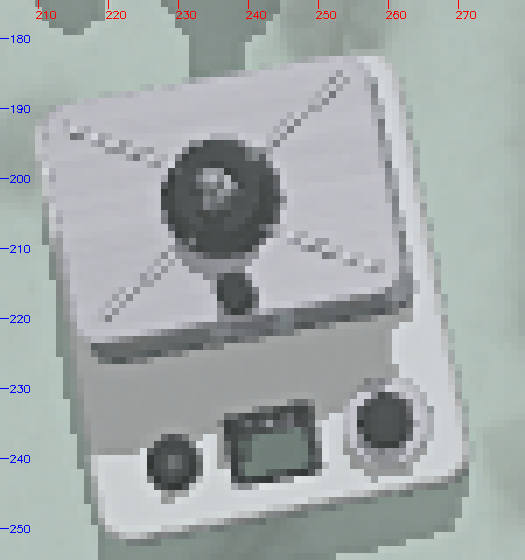

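View pics/f3.png

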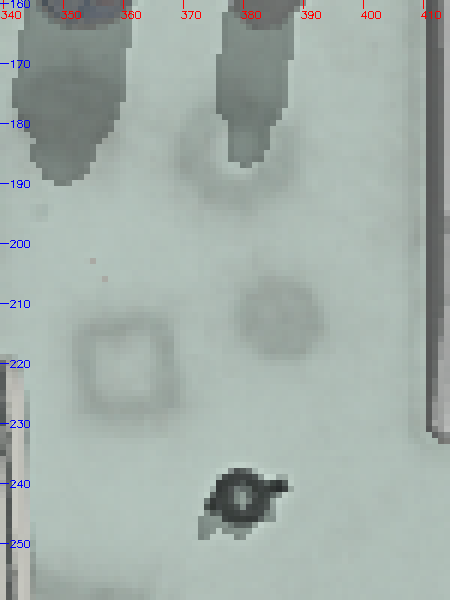

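View pics/f4.png

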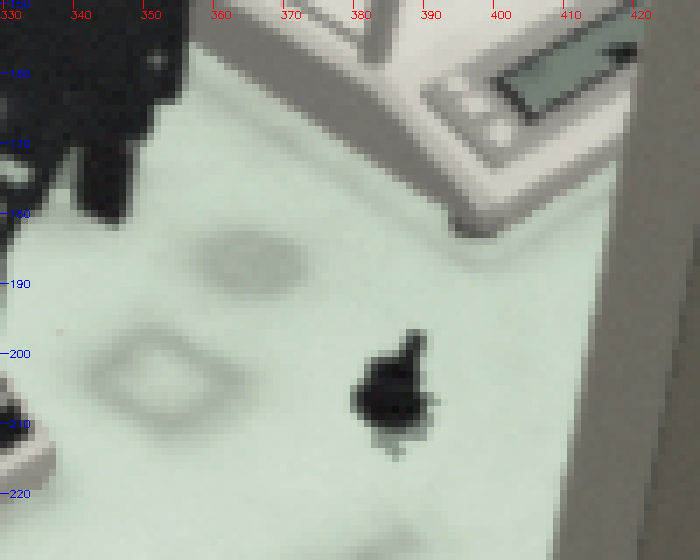

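```bash
cat > nut.py <<'E'
from h import *
from scipy.optimize import minimize
import sys
S=snap('scene');T=snap('top')
r0=[.42,-.283]
def dark(p,c,r):
    g=p['pixels'].max(2).astype(float); return g
U=4
def hull(p,P,x0,y0,n):
    uv=np.array([proj(p,q) for q in P]);m=np.zeros((n*U,n*U),np.uint8)
    cv2.fillConvexPoly(m,cv2.convexHull((((uv-[x0,y0])+.5)*U-.5).round().astype(np.int32)),255);return m
th=np.linspace(0,2*np.pi,24)
def cyl(q,r,z0,z1): return [(q[0]+r*np.cos(t),q[1]+r*np.sin(t),z) for t in th for z in (z0,z1)]
def wing(q,s,zb):
    c,n=np.cos(q[2]),np.sin(q[2]);out=[]
    for a,z in ((.008,.006),(.022,.012),(.024,.015),(.024,.027),(.021,.030),(.014,.027),(.008,.018)):
        for b in (-.004,.004): x,y=s*a,b; out.append((q[0]+c*x-n*y,q[1]+n*x+c*y,z))
    return out
def model(p,q,x0,y0,n):
    m=hull(p,cyl(q,.017,0,.004),x0,y0,n)|hull(p,cyl(q,.0125,0,.016),x0,y0,n)|hull(p,wing(q,1,0),x0,y0,n)|hull(p,wing(q,-1,0),x0,y0,n)
    return cv2.resize(m,(n,n),interpolation=cv2.INTER_AREA)/255.
W=[]
for p in (S,T):
    c=proj(p,[r0[0],r0[1],.012]);x0,y0=(c-14).astype(int);n=28
    g=p['pixels'].max(2)[y0:y0+n,x0:x0+n].astype(float)
    bg=np.median(g);obs=np.clip((130-g)/80,0,1) 
    W.append((p,x0,y0,n,obs))
def cost(q): return sum(((model(p,q,x0,y0,n)-o)**2).sum() for p,x0,y0,n,o in W)
best=[]
for a in np.linspace(0,np.pi,18,endpoint=False):
    r=minimize(cost,[*r0,a],method='Nelder-Mead',options=dict(initial_simplex=[[r0[0],r0[1],a],[r0[0]+.006,r0[1],a],[r0[0],r0[1]+.006,a],[r0[0],r0[1],a+.15]],maxiter=120))
    best.append((r.fun,*r.x))
best.sort();print(np.round(best[:5],4))
q=best[0][1:]
ims=[]
for p,x0,y0,n,o in W:
    ims.append(np.hstack([cv2.resize(v,None,fx=10,fy=10,interpolation=cv2.INTER_NEAREST) for v in (o*255,model(p,q,x0,y0,n)*255)]))
cv2.imwrite('pics/'+sys.argv[1],np.vstack(ims))
E
python3 nut.py n1.png
```

```text
[[28.9185  0.4227 -0.2822  1.896 ]
 [28.9702  0.4226 -0.2822  1.9019]
 [28.997   0.4227 -0.2822  1.8993]
 [29.2647  0.4219 -0.2816  1.9368]
 [29.3513  0.4226 -0.2823  1.931 ]][ WARN:0@18.934] global loadsave.cpp:1063 imwrite_ Unsupported depth image for selected encoder is fallbacked to CV_8U.
```

View pics/n1.png

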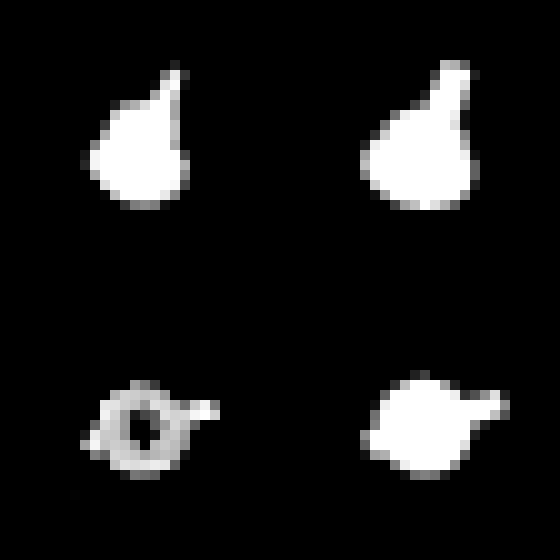

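Emit:
arm_command(
  series=[
    [60,0.1,-2,-0.5,2.1],
    [60,0.2,-4,-1,4.2],
    [60,0.3,-6,-2,6.3],
    [60,0.4,-8,-3,8.4],
    [60,0.47,-9.08,-4,10.5],
    [60,0.47,-9.08,-5,12.6],
    [60,0.47,-9.08,-5.2,14.7],
    [60,0.47,-9.08,-5.2,16.8],
    [60,0.47,-9.08,-5.2,18.6],
    [60,0.47,-9.08,-5.2,19.2],
    [60,0.47,-9.08,-5.2,19.2],
  ],
)

```text
time: 33.5
tool_pos: [0.424, -0.2784, 0.0817]
tcp_rot: [-3.139, -0.002, 1.865]
contact_force: [-0.5, 0.3, -0.0]
opening: 0.06
```

```bash
python3 look.py scene 340 150 440 225 g1.png;python3 -c "
from h import *
o=bot.get_obs();print(o['tool_pos'],o['tcp_rot'],o['joints'])"
```

```text
8
[ 0.423892   -0.2786469   0.08177151] [-3.13932023e+00 -1.82134599e-03  1.86392361e+00] [-6.04621275e-01  5.09730912e-01  1.97852009e+00 -1.05146058e-03
  6.56182640e-01 -8.96916619e-01]
```

View pics/g1.png

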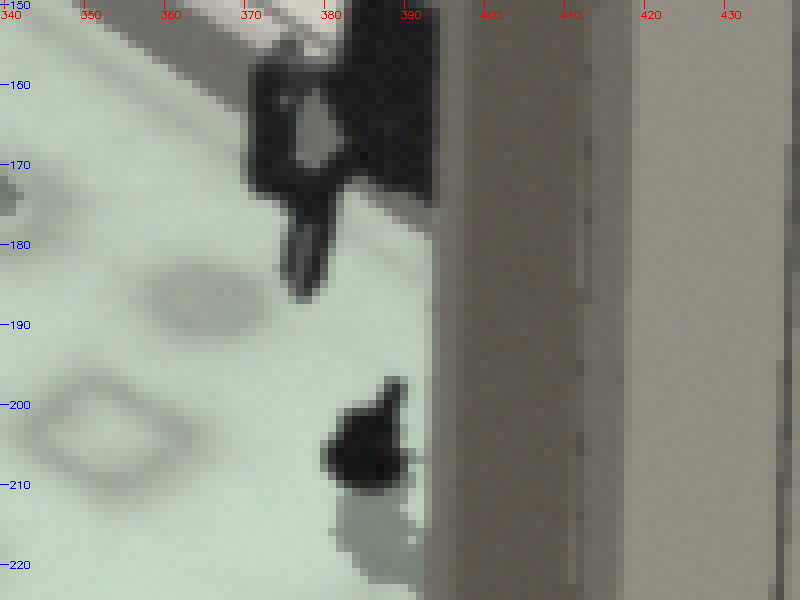

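Emit:
arm_command(
  series=[
    [60,-0.04,-0.12,-1,0],
    [60,-0.04,-0.12,-1.7,0],
    [60,-0.04,-0.12,-2.06,0],
    [60,-0.04,-0.12,-2.06,0],
    [40,-0.04,-0.12,-2.06,0],
    [20,-0.04,-0.12,-2.06,0],
    [4,-0.04,-0.12,-2.06,0],
    [4,-0.04,-0.12,-2.06,0],
    [4,-0.04,-0.12,-2.06,0],
    [4,-0.04,-0.12,-2.06,0],
  ],
  force=20,
)

```text
time: 34.8
tool_pos: [0.4232, -0.2825, 0.0206]
tcp_rot: [-3.14, -0.001, 1.864]
contact_force: [0.4, 0.6, 6.2]
opening: 0.0244
```

```bash
python3 look.py scene 340 150 440 225 g2.png;python3 -c "
from h import *
o=bot.get_obs();print(o['tool_pos'],o['tcp_rot'],o['opening'],o['contact_force'])"
```

```text
8
[ 0.42315936 -0.28253726  0.02058109] [-3.14014104e+00 -8.87012319e-04  1.86376701e+00] 0.024249311837775327 [0.10187355 1.18955665 6.05844505]
```

View pics/g2.png

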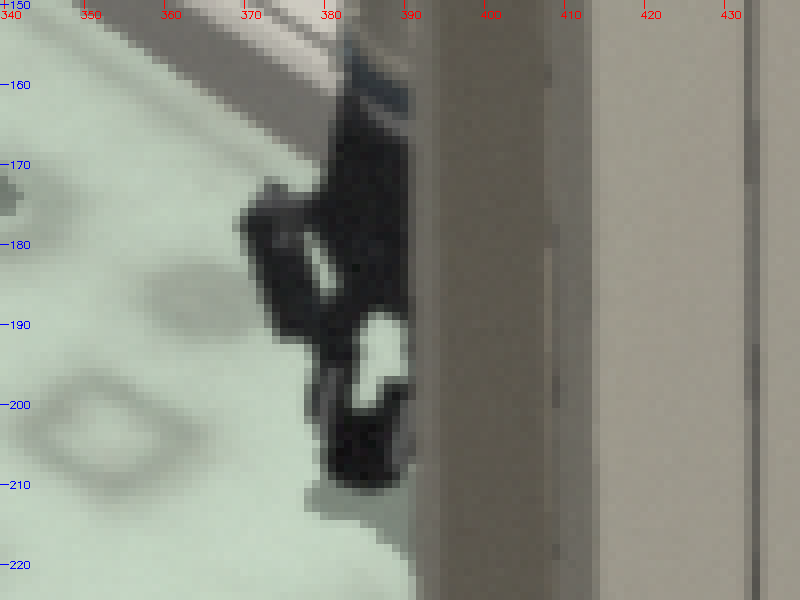

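Emit:
arm_command(
  series=[
    [45,0,0,0,0],
    [70,0,0,0.1,0],
    [75,0,0,0.5,0],
    [75,0,0,0.5,-2],
    [75,0,0,0.5,-4],
    [75,0,0,0.5,-6],
    [75,0,0,0.5,-8],
    [75,0,0,0.5,-10],
    [75,0,0,0.5,-12],
    [75,0,0,0.5,-14],
    [75,0,0,0.5,-16],
    [75,0,0,0.5,-18],
  ],
)

```text
time: 36.35
tool_pos: [0.4233, -0.2827, 0.0363]
tcp_rot: [-3.141, -0.001, 0.287]
contact_force: [0.3, 0.4, -0.2]
opening: 0.0751
```

Emit:
arm_command(
  series=[
    [75,0,0,0,0],
    [75,0,0,-0.5,0],
    [75,0,0,-0.62,0],
    [75,0,0,-0.62,0],
    [60,0,0,-0.62,0],
    [45,0,0,-0.62,0],
    [38,0,0,-0.62,0],
    [38,0,0,-0.62,0],
    [38,0,0,-0.62,0],
    [38,0,0,-0.62,0],
  ],
  force=50,
)

```text
time: 37.6
tool_pos: [0.4238, -0.2831, 0.018]
tcp_rot: [3.141, -0.002, 0.287]
contact_force: [-1.2, -3.9, 5.5]
opening: 0.0463
```

```bash
python3 look.py scene 340 150 440 225 g3.png;python3 -c "
from h import *
o=bot.get_obs();print(o['tool_pos'],o['tcp_rot'],o['opening'],o['contact_force'])"
```

```text
8
[ 0.42373759 -0.28311272  0.01802453] [ 3.14154077e+00 -1.87221694e-03  2.87202230e-01] 0.04651343037181128 [-0.50272101 -3.38387503  5.215013  ]
```

View pics/g3.png

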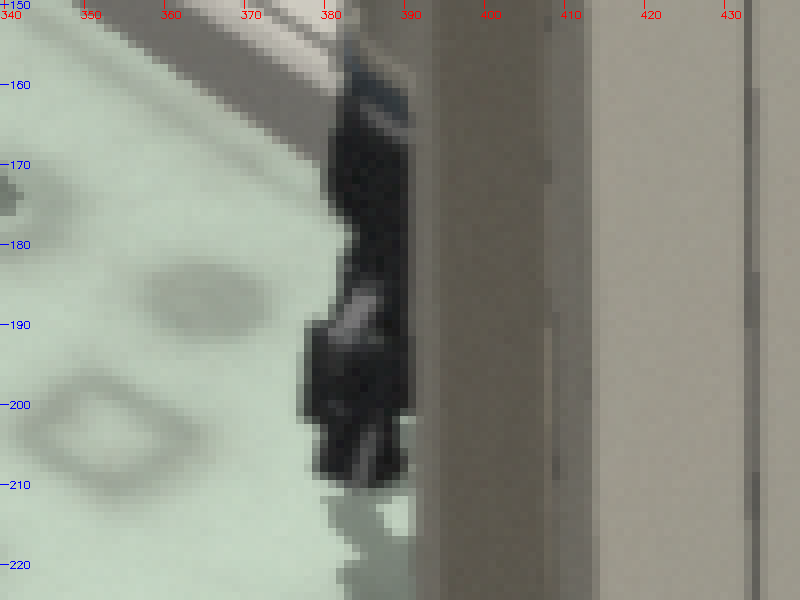

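Emit:
arm_command(
  series=[
    [38,0,0,0.7,0],
    [38,0,0.2,2.2,0],
    [38,0,0.8,4,2],
    [38,0,2,6,4],
    [38,0.4,3.6,7.4,6],
    [38,0.8,5.3,7.4,8],
    [38,1.2,7,7.4,10],
    [38,1.6,8.7,7.4,12],
    [38,2,10.4,7.4,14],
    [38,2.5,12.1,7.4,16],
    [38,3,13.6,7.4,18],
    [38,3.4,15,7.4,20],
  ],
)

```text
time: 39.15
tool_pos: [0.5251, 0.1687, 0.2392]
tcp_rot: [-3.14, -0.003, 2.039]
contact_force: [0.3, -0.6, -1.5]
opening: 0.0461
```

Emit:
arm_command(
  series=[
    [38,0.2,0.5,0,2.1],
    [38,0.4,1,0,4.2],
    [38,0.64,1.6,0,6.3],
    [38,0.64,1.91,0,8.4],
    [38,0.64,1.91,0,10.5],
    [38,0.64,1.91,0,12.6],
    [38,0.64,1.91,0,14.7],
    [38,0.64,1.91,0,16.8],
    [38,0.64,1.91,0,18.9],
    [38,0.64,1.91,0,21],
    [38,0.64,1.91,0,23.1],
    [38,0.64,1.91,0,25.2],
  ],
)

```text
time: 40.65
tool_pos: [0.5431, 0.226, 0.2381]
tcp_rot: [3.141, -0.004, -2.039]
contact_force: [0.2, -0.5, -0.9]
opening: 0.0463
```

```bash
python3 look.py scene 205 185 265 240 h1.png;python3 look.py top 205 175 280 255 h2.png;python3 -c "
from h import *
o=bot.get_obs();t=o['tool_pos'];print(t,o['tcp_rot'],o['opening'],o['contact_force'],o['joints'])
p=snap('scene');print(proj(p,t+[0,0,-.018]),proj(p,t+[0,0,.012]),proj(p,[.5443,.226,.186]))"
```

```text
10
7
[0.54321113 0.2259519  0.23816422] [-3.14150765 -0.00434702 -2.04360105] 0.04627869772473314 [ 0.41055314 -0.35148092 -1.09616971] [ 0.37540602  0.37590107  1.71444579 -0.00337908  1.05445273 -2.29170912]
[230.79825317 206.04949685] [230.11196395 197.18427474] [231.28681249 215.57010731]
```

View pics/h1.png

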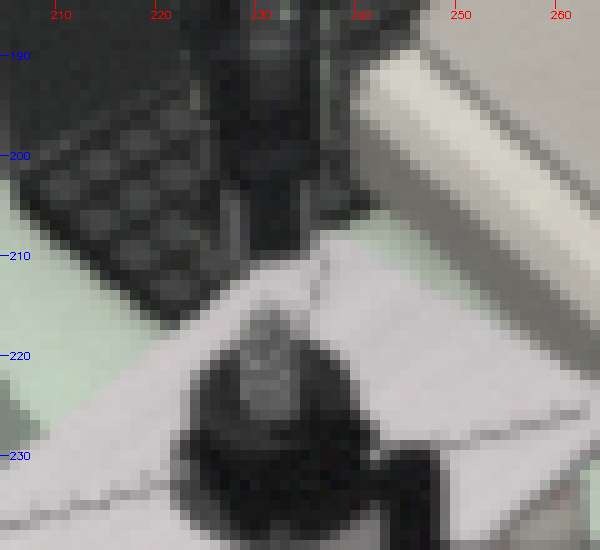

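View pics/h2.png

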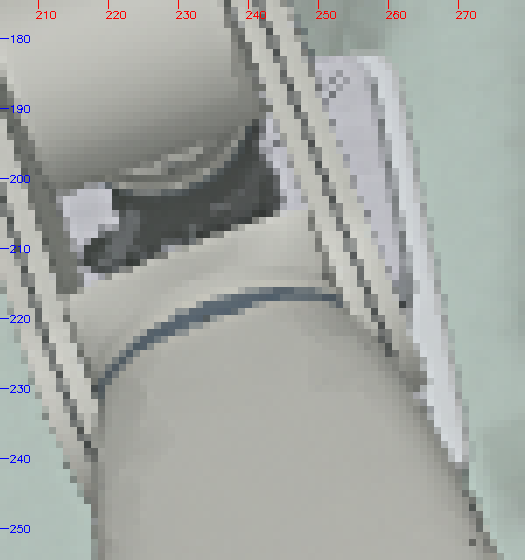

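Emit:
arm_command(
  series=[
    [38,0.03,0,-0.6,0],
    [38,0.03,0,-1,0],
    [38,0.03,0,-1.2,0],
    [38,0.03,0,-1.35,0],
    [38,0.03,0,-1.35,0],
  ],
)

```text
time: 41.42
tool_pos: [0.5442, 0.2259, 0.1976]
tcp_rot: [-3.141, -0.004, -2.048]
contact_force: [0.8, 0.3, -1.1]
opening: 0.0461
```

Emit:
arm_command(
  series=[
    [38,0,0,-0.1,0],
    [38,0,0,-0.2,0],
    [38,0,0,-0.27,0],
    [38,0,0,-0.27,0],
  ],
)

```text
time: 41.92
tool_pos: [0.5451, 0.2264, 0.1913]
tcp_rot: [-3.14, -0.002, -2.048]
contact_force: [-1.8, -1.2, 10.1]
opening: 0.0465
```

Emit:
arm_command(
  series=[
    [38,0,0,-0.02,-2],
    [38,0,0,-0.03,-4],
    [38,0,0,-0.04,-6],
    [38,0,0,-0.05,-8],
    [38,0,0,-0.05,-10],
  ],
)

```text
time: 42.55
tool_pos: [0.547, 0.226, 0.1909]
tcp_rot: [-3.139, 0.002, -2.926]
contact_force: [3.5, -4.2, 2.1]
opening: 0.0464
```

Emit:
arm_command(
  series=[
    [38,-0.05,0,-0.03,-2],
    [38,-0.07,0,-0.06,-4],
    [38,-0.07,0,-0.09,-6],
    [38,-0.07,0,-0.12,-8],
    [38,-0.07,0,-0.15,-10],
    [38,-0.07,0,-0.15,-10],
  ],
)

```text
time: 43.3
tool_pos: [0.5465, 0.2259, 0.189]
tcp_rot: [-3.141, 0.005, 2.482]
contact_force: [-2.3, -4.0, 14.9]
opening: 0.0464
```

Emit:
arm_command(
  series=[
    [38,-0.05,0,0,-2],
    [38,-0.05,0,0,-4],
    [38,-0.05,0,0,-6],
    [38,-0.05,0,-0.02,-8],
    [38,-0.05,0,-0.04,-10],
    [38,-0.05,0,-0.06,-12],
    [38,-0.05,0,-0.06,-12],
  ],
)

```text
time: 44.18
tool_pos: [0.5449, 0.2259, 0.1871]
tcp_rot: [-3.141, 0.005, 1.437]
contact_force: [-0.2, -0.5, -1.8]
opening: 0.0465
```

```bash
python3 look.py scene 205 185 265 240 h3.png;python3 -c "
from h import *
o=bot.get_obs();t=o['tool_pos'];print(t,o['tcp_rot'],o['opening'],o['contact_force'],o['moment'],o['joints'])"
```

```text
10
[0.54496571 0.22586569 0.18718005] [-3.14145249  0.00452738  1.43862346] 0.04595670898940589 [-0.62668995  0.51367268 -1.37250133] [ 0.00327799 -0.00191914 -0.0172037 ] [ 0.37464724  0.44120296  1.74839324 -0.00476788  0.95432196  0.50958156]
```

View pics/h3.png

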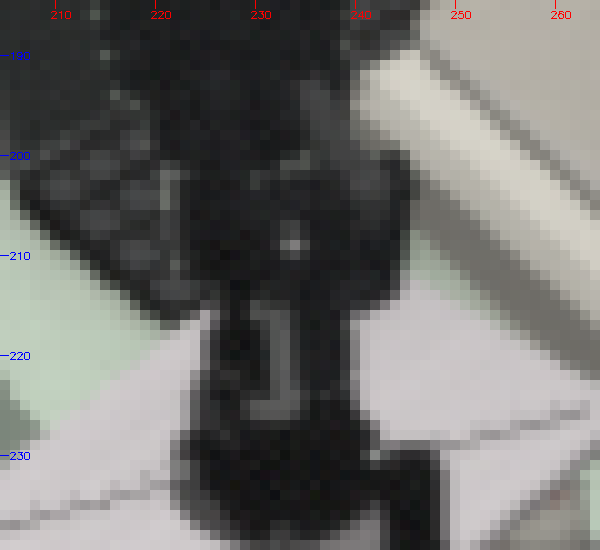

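Emit:
arm_command(
  series=[
    [38,0,0,-0.05,-2],
    [38,0,0,-0.065,-4],
    [38,0,0,-0.08,-6],
    [38,0,0,-0.095,-8],
    [38,0,0,-0.11,-10],
    [38,0,0,-0.125,-12],
    [38,0,0,-0.14,-14],
    [38,0,0,-0.155,-16],
    [38,0,0,-0.17,-18],
    [38,0,0,-0.185,-20],
    [38,0,0,-0.185,-20],
  ],
)

```text
time: 45.6
tool_pos: [0.5453, 0.226, 0.1821]
tcp_rot: [-3.141, 0.004, -0.302]
contact_force: [-0.4, -0.3, 1.4]
opening: 0.0459
```

```bash
python3 -c "
from h import *
o=bot.get_obs();t=o['tool_pos'];print(t,o['tcp_rot'],o['opening'],o['contact_force'],o['moment'],o['joints'])"
```

```text
[0.54532266 0.22599864 0.18206801] [-3.14083779  0.00374048 -0.3024954 ] 0.04585110525326824 [-0.3786811  -0.25674665  1.43963505] [-0.0501774  -0.02139533  0.04719915] [0.37128735 0.44848866 1.75071149 0.00360777 0.94484766 2.24246323]
```

Emit:
arm_command(
  series=[
    [55,0,0,0,0],
    [65,0,0,0.1,0],
    [70,0,0,0.6,0],
    [70,0,0,1.4,2],
    [70,0,0,1.6,4],
    [70,0,0,1.6,6],
    [70,0,0,1.6,8],
  ],
)

```text
time: 46.48
tool_pos: [0.5457, 0.2261, 0.2315]
tcp_rot: [-3.141, 0.002, 0.402]
contact_force: [0.1, -0.5, -0.1]
opening: 0.0701
```

```bash
python3 look.py scene 205 185 265 240 h4.png
```

```text
10
```

View pics/h4.png

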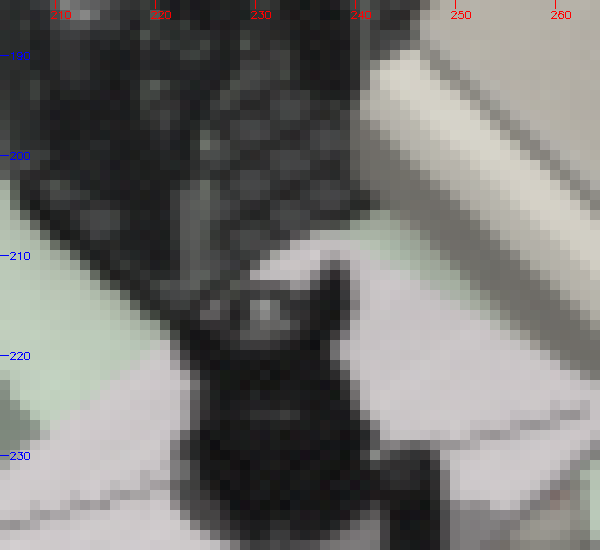

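Emit:
arm_command(
  series=[
    [70,-0.03,0,0,2.1],
    [70,-0.03,0,0,4.2],
    [70,-0.03,0,0,6.3],
    [70,-0.03,0,0,8.4],
    [70,-0.03,0,0,10.5],
    [70,-0.03,0,0,12.6],
    [70,-0.03,0,0,14.7],
    [70,-0.03,0,0,16.8],
    [70,-0.03,0,0,18.9],
    [70,-0.03,0,0,21],
    [70,-0.03,0,0,23.1],
    [70,-0.03,0,0,25.2],
  ],
)

```text
time: 48.02
tool_pos: [0.5449, 0.2262, 0.2322]
tcp_rot: [-3.142, 0.003, 2.612]
contact_force: [-0.3, -0.5, -0.1]
opening: 0.0703
```

Emit:
arm_command(
  series=[
    [70,0,0,0,2],
    [70,0,0,-0.8,2.6],
    [70,0,0,-1.4,2.6],
    [70,0,0,-1.68,2.6],
    [70,0,0,-1.68,2.6],
    [55,0,0,-1.68,2.6],
    [45,0,0,-1.68,2.6],
    [38,0,0,-1.68,2.6],
    [38,0,0,-1.68,2.6],
    [38,0,0,-1.68,2.6],
  ],
)

```text
time: 49.28
tool_pos: [0.5455, 0.2265, 0.1828]
tcp_rot: [3.141, 0.004, 2.839]
contact_force: [-1.0, -0.3, 6.4]
opening: 0.0462
```

Emit:
arm_command(
  series=[
    [38,0,0,-0.03,-2],
    [38,0,0,-0.045,-4],
    [38,0,0,-0.06,-6],
    [38,0,0,-0.075,-8],
    [38,0,0,-0.09,-10],
    [38,0,0,-0.105,-12],
    [38,0,0,-0.12,-14],
    [38,0,0,-0.135,-16],
    [38,0,0,-0.15,-18],
    [38,0,0,-0.165,-20],
    [38,0,0,-0.165,-20],
  ],
)

```text
time: 50.65
tool_pos: [0.5455, 0.2258, 0.1784]
tcp_rot: [3.14, 0.005, 1.092]
contact_force: [-1.1, -4.1, 5.6]
opening: 0.0464
```

```bash
python3 -c "
from h import *
o=bot.get_obs();t=o['tool_pos'];print(t,o['tcp_rot'],o['opening'],o['contact_force'],o['moment'],o['joints'])"
```

```text
[0.54552353 0.22582793 0.17841308] [3.13998899 0.00493782 1.09165022] 0.04639832249281716 [-1.12140852 -4.12088605  5.55506098] [-0.6128406   0.25159698  0.01926027] [ 0.37451885  0.45368039  1.75241474 -0.0055227   0.93817244  0.85693232]
```

Emit:
arm_command(
  series=[
    [38,0,0,-0.015,-2],
    [38,0,0,-0.03,-4],
    [38,0,0,-0.045,-6],
    [38,0,0,-0.06,-8],
    [38,0,0,-0.075,-10],
    [38,0,0,-0.09,-12],
    [38,0,0,-0.105,-14],
    [38,0,0,-0.12,-16],
    [38,0,0,-0.12,-17],
    [38,0,0,-0.12,-17],
  ],
)

```text
time: 51.9
tool_pos: [0.5452, 0.2259, 0.1754]
tcp_rot: [3.14, 0.005, -0.393]
contact_force: [-3.1, -0.4, 6.2]
opening: 0.0464
```

```bash
python3 -c "
from h import *
o=bot.get_obs();t=o['tool_pos'];print(t,o['tcp_rot'],o['opening'],o['contact_force'],o['moment'],o['joints'])"
```

```text
[0.54515226 0.22586229 0.1754159 ] [ 3.13990113  0.00539847 -0.3928717 ] 0.046369572769926294 [-3.14126875 -0.36075053  6.16259309] [-0.09527575  0.54024229 -0.05597071] [0.3713779  0.45814853 1.75345181 0.00312513 0.93506235 2.33317939]
```

Emit:
arm_command(
  series=[
    [55,0,0,0,0],
    [65,0,0,0.1,0],
    [70,0,0,0.6,0],
    [70,0,0,1.4,2],
    [70,0,0,1.6,4],
    [70,0,0,1.6,6],
    [70,0,0,1.6,8],
    [70,0,0,1.6,10],
    [70,0,0,1.6,12],
  ],
)

```text
time: 53.02
tool_pos: [0.5455, 0.226, 0.2245]
tcp_rot: [3.14, 0.004, 0.66]
contact_force: [0.6, -0.6, 0.8]
opening: 0.07
```

```bash
python3 look.py scene 205 185 265 240 h5.png
```

```text
10
```

View pics/h5.png

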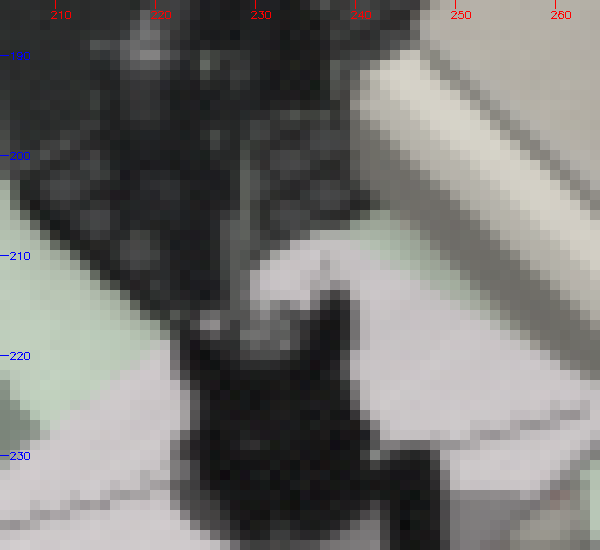

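Emit:
arm_command(
  series=[
    [70,-0.02,0,0,2.1],
    [70,-0.02,0,0,4.2],
    [70,-0.02,0,0,6.3],
    [70,-0.02,0,0,8.4],
    [70,-0.02,0,0,10.5],
    [70,-0.02,0,0,12.6],
    [70,-0.02,0,0,14.7],
    [70,-0.02,0,0,16.8],
    [70,-0.02,0,0,18.9],
    [70,-0.02,0,0,21],
    [70,-0.02,0,0,23.1],
    [70,-0.02,0,0,23.9],
  ],
)

```text
time: 54.58
tool_pos: [0.5452, 0.2261, 0.2254]
tcp_rot: [3.139, 0.005, 2.753]
contact_force: [-0.3, 0.2, -0.3]
opening: 0.0699
```

Emit:
arm_command(
  series=[
    [70,0,0,-0.6,0],
    [70,0,0,-1.3,0],
    [70,0,0,-1.6,0],
    [70,0,0,-1.62,0],
    [55,0,0,-1.62,0],
    [45,0,0,-1.62,0],
    [38,0,0,-1.62,0],
    [38,0,0,-1.62,0],
    [38,0,0,-1.62,0],
  ],
  force=60,
)

```text
time: 55.7
tool_pos: [0.5458, 0.2265, 0.1778]
tcp_rot: [3.137, 0.006, 2.753]
contact_force: [-1.5, 1.0, 6.5]
opening: 0.0459
```

Now turn in small amounts, watching the moment.

Emit:
arm_command(
  series=[
    [38,0,0,-0.02,-2],
    [38,0,0,-0.035,-4],
    [38,0,0,-0.05,-6],
    [38,0,0,-0.05,-6],
  ],
)

```text
time: 56.2
tool_pos: [0.546, 0.226, 0.1775]
tcp_rot: [3.137, 0.007, 2.227]
contact_force: [-2.4, -3.0, 11.0]
opening: 0.0458
```

```bash
cat > st.py <<'E'
from h import *
o=bot.get_obs()
print(round(o['time'],2),np.round(o['tool_pos'],4),np.round(o['tcp_rot'],3),'op',np.round(o['opening'],4),'F',np.round(o['contact_force'],1),'M',np.round(o['moment'],3),'j1,6',np.round(o['joints'][[0,5]] if hasattr(o['joints'],'shape') else [o['joints'][0],o['joints'][5]],3),'tau6',round(float(o['joint_efforts'][5]),3))
E
python3 st.py
```

```text
56.2 [0.546  0.226  0.1775] [3.137 0.007 2.227] op 0.0458 F [-2.4 -3.  11. ] M [-0.534  0.528 -0.073] j1,6 [ 0.375 -0.277] tau6 0.649
```

Emit:
arm_command(
  series=[
    [38,-0.02,0,0,-2],
    [38,-0.02,0,0,-4],
    [38,-0.02,0,-0.02,-6],
    [38,-0.02,0,-0.02,-6],
  ],
)

```text
time: 56.7
tool_pos: [0.5449, 0.2256, 0.1774]
tcp_rot: [3.138, 0.008, 1.701]
contact_force: [-2.7, -2.5, 6.2]
opening: 0.0455
```

```bash
python3 st.py;python3 look.py scene 205 185 265 240 h6.png
```

```text
56.7 [0.5449 0.2256 0.1774] [3.138 0.008 1.701] op 0.0455 F [-2.7 -2.5  6.2] M [-0.411  0.535 -0.224] j1,6 [0.376 0.252] tau6 0.543
10
```

View pics/h6.png

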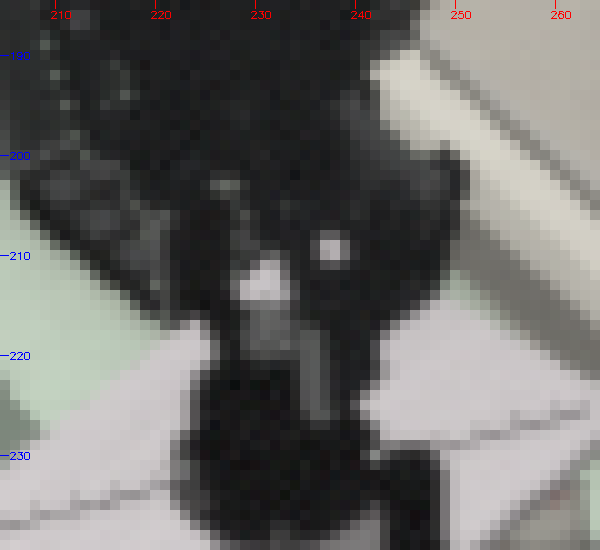

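Emit:
arm_command(
  series=[
    [38,0,0,-0.01,-2],
    [38,0,0,-0.02,-4],
    [38,0,0,-0.02,-4],
  ],
)

```text
time: 57.12
tool_pos: [0.5447, 0.2254, 0.177]
tcp_rot: [3.139, 0.008, 1.354]
contact_force: [-2.2, -2.0, 4.0]
opening: 0.0461
```

```bash
python3 st.py
```

```text
57.12 [0.5447 0.2254 0.177 ] [3.139 0.008 1.354] op 0.0461 F [-2.2 -2.   4. ] M [-0.303  0.29  -0.377] j1,6 [0.376 0.599] tau6 0.558
```

Emit:
arm_command(
  series=[
    [50,0,0,0,0],
    [60,0,0,0.05,0],
    [70,0,0,0.5,0],
    [70,0,0,1.5,0],
    [70,0,0,2.5,0],
    [70,-1,-1.5,3,0],
    [70,-2,-3,3,0],
    [70,-2.5,-4.5,3,0],
  ],
)

```text
time: 58.12
tool_pos: [0.4685, 0.0894, 0.2682]
tcp_rot: [3.137, 0.008, 1.356]
contact_force: [1.2, -0.1, 0.0]
opening: 0.0701
```

```bash
python3 st.py; python3 look.py scene 205 190 265 240 h7.png;python3 look.py top 215 180 265 225 h8.png
```

```text
58.12 [0.4685 0.0894 0.2682] [3.137 0.008 1.356] op 0.0701 F [ 1.2 -0.1  0. ] M [-0.001 -0.002 -0.061] j1,6 [0.169 0.388] tau6 0.957
12
13
```

View pics/h7.png

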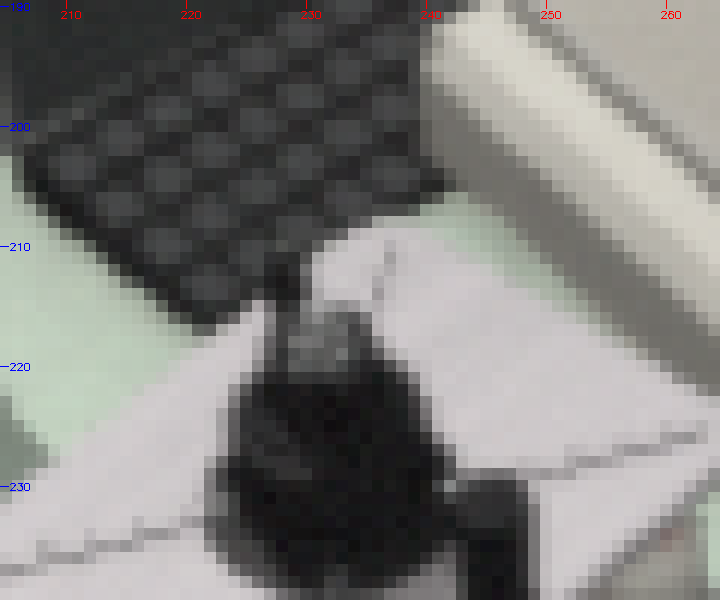

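View pics/h8.png

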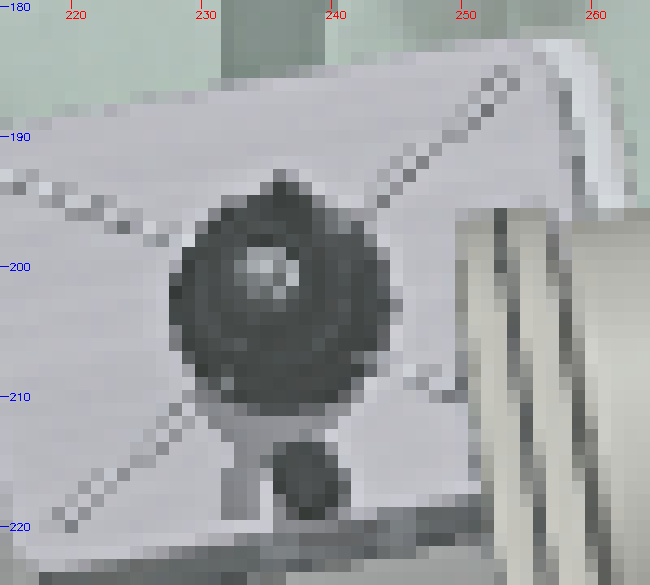

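```bash
cat > nv.py <<'E'
import sys
from h import *
# overlay nut wires: x y ang zu
x,y,a,zu=map(float,sys.argv[1:5])
for name,(x0,y0,x1,y1) in (('scene',(205,190,265,240)),):
    p=snap(name);im=cv2.cvtColor(p['pixels'],cv2.COLOR_RGB2BGR);s=10
    im=cv2.resize(im[y0:y1,x0:x1],None,fx=s,fy=s,interpolation=cv2.INTER_NEAREST)
    c,n=np.cos(a),np.sin(a)
    P=lambda u,v,z:((proj(p,[x+c*u-n*v,y+n*u+c*v,z])-[x0-.5,y0-.5])*s).round().astype(int)
    for sg in (1,-1):
        for b in (-.004,.004):
            cv2.polylines(im,[np.array([P(sg*u,b,zu+z) for u,z in ((.017,.012),(.024,.015),(.024,.027),(.021,.03),(.015,.028))])],False,(0,0,255),1)
    th=np.linspace(0,6.28,30)
    cv2.polylines(im,[np.array([P(.017*np.cos(t),.017*np.sin(t),zu) for t in th])],True,(0,255,0),1)
    cv2.polylines(im,[np.array([P(.022*np.cos(t),.022*np.sin(t),.156) for t in th])],True,(255,255,0),1)
    print('top far wing',proj(p,[x+c*.021,y+n*.021,zu+.03]))
    cv2.imwrite('pics/'+sys.argv[5],im)
E
python3 nv.py .5443 .226 -.217 .156 h9.png
```

```text
top far wing [228.03371356 210.60027985]
```

View pics/h9.png

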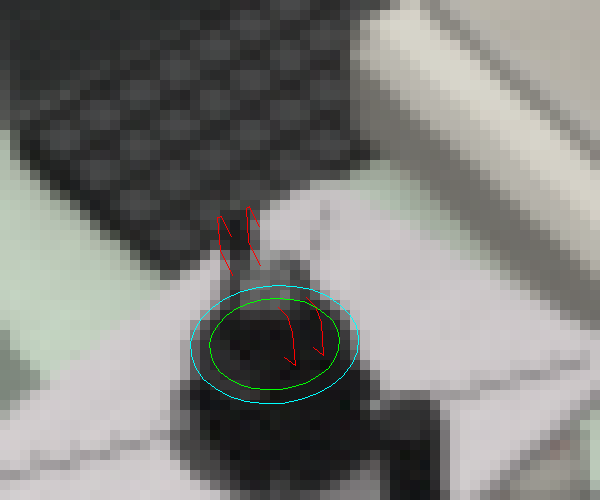

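Emit:
arm_command(
  series=[
    [62,0.6,1.5,0,0],
    [62,1.3,3,0,0],
    [62,2.54,4.55,0,0],
    [62,2.54,4.55,-0.5,0],
    [62,2.54,4.55,-1.5,0],
    [62,2.54,4.55,-2.5,0],
    [62,2.54,4.55,-3.05,0],
    [62,2.54,4.55,-3.05,0],
    [50,2.54,4.55,-3.05,0],
    [38,2.54,4.55,-3.05,0],
    [38,2.54,4.55,-3.05,0],
    [38,2.54,4.55,-3.05,0],
  ],
  force=70,
)

```text
time: 59.78
tool_pos: [0.5449, 0.2259, 0.1782]
tcp_rot: [3.138, 0.007, 1.352]
contact_force: [-5.2, 1.2, 3.9]
opening: 0.0457
```

```bash
python3 st.py
```

```text
59.77 [0.5449 0.2259 0.1782] [3.138 0.007 1.352] op 0.0457 F [-5.2  1.2  3.9] M [0.182 1.003 0.028] j1,6 [0.377 0.601] tau6 0.015
```

Emit:
arm_command(
  series=[
    [38,0,0,-0.02,-1],
    [38,0,0,-0.02,-2],
    [38,0,0,-0.02,-2],
  ],
)

```text
time: 60.15
tool_pos: [0.5447, 0.2258, 0.1782]
tcp_rot: [3.138, 0.007, 1.178]
contact_force: [-0.5, -0.1, -1.9]
opening: 0.0452
```

```bash
python3 st.py
```

```text
60.15 [0.5447 0.2258 0.1782] [3.138 0.007 1.178] op 0.0452 F [-0.5 -0.1 -1.9] M [-0.162  0.218 -0.252] j1,6 [0.376 0.775] tau6 0.113
```

Emit:
arm_command(
  series=[
    [38,0,0,0,-1],
    [38,0,0,0,-2],
    [38,0,0,0,-2],
  ],
)

```text
time: 60.52
tool_pos: [0.5447, 0.2258, 0.178]
tcp_rot: [3.138, 0.007, 1.005]
contact_force: [1.2, 0.2, -7.7]
opening: 0.0456
```

```bash
python3 st.py
```

```text
60.52 [0.5447 0.2258 0.178 ] [3.138 0.007 1.005] op 0.0456 F [ 1.2  0.2 -7.7] M [-0.075 -0.198 -0.164] j1,6 [0.376 0.947] tau6 0.179
```

Emit:
arm_command(
  series=[
    [38,0,0,-0.04,-1],
    [38,0,0,-0.05,-2],
    [38,0,0,-0.06,-3],
    [38,0,0,-0.06,-3],
  ],
)

```text
time: 61.02
tool_pos: [0.5449, 0.2256, 0.1776]
tcp_rot: [3.138, 0.006, 0.745]
contact_force: [-4.3, -3.3, 6.2]
opening: 0.0454
```

```bash
python3 st.py
```

```text
61.02 [0.5449 0.2256 0.1776] [3.138 0.006 0.745] op 0.0454 F [-4.3 -3.3  6.2] M [-0.658  0.583 -0.133] j1,6 [0.375 1.206] tau6 0.067
```

Emit:
arm_command(
  series=[
    [38,0,0,0,-1],
    [38,0,0,0,-2],
    [38,0,0,0,-3],
    [38,0,0,0,-3],
  ],
)

```text
time: 61.52
tool_pos: [0.5459, 0.2261, 0.1777]
tcp_rot: [3.138, 0.003, 0.484]
contact_force: [4.7, 1.7, -9.3]
opening: 0.0453
```

```bash
python3 st.py
```

```text
61.52 [0.5459 0.2261 0.1777] [3.138e+00 3.000e-03 4.840e-01] op 0.0453 F [ 4.7  1.7 -9.3] M [ 0.174 -0.961 -0.322] j1,6 [0.375 1.464] tau6 0.038
```

Emit:
arm_command(
  series=[
    [38,-0.03,0,-0.03,-1.5],
    [38,-0.03,0,-0.045,-3],
    [38,-0.03,0,-0.06,-4.5],
    [38,-0.03,0,-0.07,-6],
    [38,-0.03,0,-0.07,-6],
  ],
)

```text
time: 62.15
tool_pos: [0.5466, 0.2253, 0.1776]
tcp_rot: [3.138, 0.0, -0.037]
contact_force: [1.4, -5.8, 7.0]
opening: 0.0405
```

```bash
python3 st.py
```

```text
62.15 [0.5466 0.2253 0.1776] [ 3.138  0.    -0.037] op 0.0405 F [ 1.4 -5.8  7. ] M [-0.998 -0.132  0.333] j1,6 [0.373 1.983] tau6 0.89
```

Emit:
arm_command(
  series=[
    [50,0,0,0,0],
    [60,0,0,0.05,0],
    [70,0,0,0.5,0],
    [70,0,0,1.5,0],
    [70,0,0,2.5,0],
    [70,-1,-1.5,3,0],
    [70,-2,-3,3,0],
    [70,-2.5,-4.5,3,0],
  ],
)

```text
time: 63.15
tool_pos: [0.4703, 0.0895, 0.2687]
tcp_rot: [3.138, -0.001, -0.036]
contact_force: [1.4, -2.0, -0.4]
opening: 0.0701
```

```bash
python3 st.py; python3 look.py scene 205 190 265 240 i1.png;python3 look.py top 215 180 265 225 i2.png
```

```text
63.15 [0.4703 0.0895 0.2687] [ 3.138e+00 -1.000e-03 -3.600e-02] op 0.0701 F [ 1.4 -2.  -0.4] M [-0.037 -0.076  0.078] j1,6 [0.166 1.774] tau6 0.954
12
13
```

View pics/i1.png

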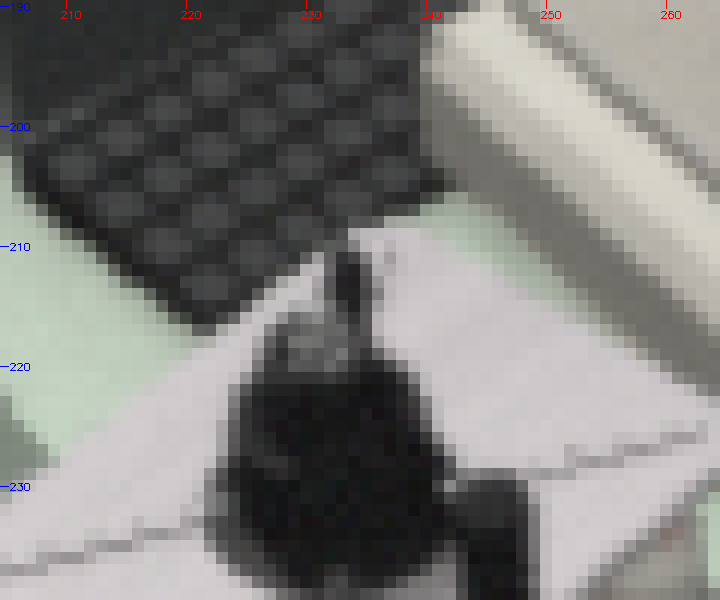

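View pics/i2.png

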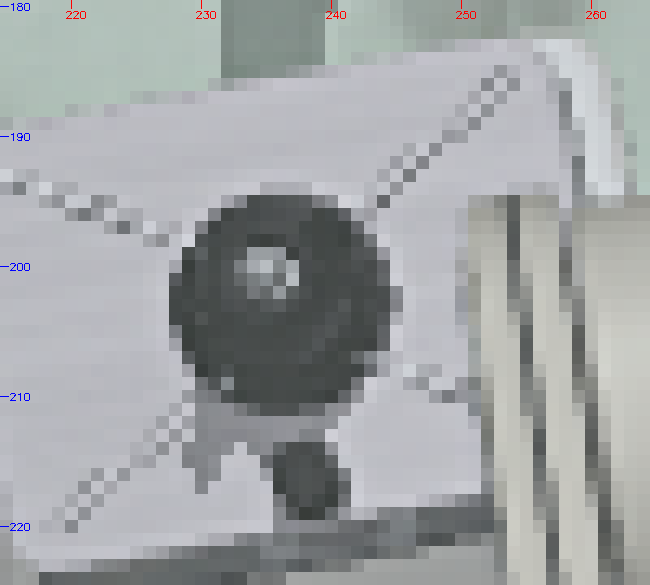

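```bash
python3 - <<'E'
from h import *
p=snap('scene')
for a in (-.2,-.4,-.6,-.7,-.8,-.9,-1,-1.1,-1.3): print(a,[np.round(proj(p,[.5443+.0225*np.cos(a),.226+.0225*np.sin(a),zu+.029]),1) for zu in (.156,.158)])
E
python3 nv.py .5443 .226 -.75 .156 i3.png
```

```text
-0.2 [array([227.7, 210.6]), array([227.6, 210. ])]
-0.4 [array([229.3, 210.1]), array([229.3, 209.6])]
-0.6 [array([231. , 209.9]), array([231. , 209.3])]
-0.7 [array([231.9, 209.9]), array([231.9, 209.3])]
-0.8 [array([232.8, 209.9]), array([232.7, 209.4])]
-0.9 [array([233.6, 210. ]), array([233.6, 209.5])]
-1 [array([234.4, 210.2]), array([234.4, 209.6])]
-1.1 [array([235.2, 210.4]), array([235.2, 209.8])]
-1.3 [array([236.7, 210.9]), array([236.6, 210.4])]
top far wing [232.24681229 210.00454206]
```

View pics/i3.png

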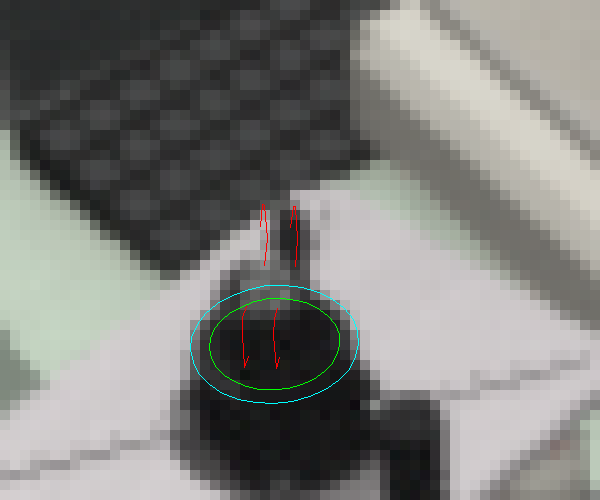

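Emit:
arm_command(
  series=[
    [62,0.6,1.5,0,2],
    [62,1.3,3,0,4],
    [62,2.48,4.54,0,6],
    [62,2.48,4.54,-0.5,7.86],
    [62,2.48,4.54,-1.5,7.86],
    [62,2.48,4.54,-2.5,7.86],
    [62,2.48,4.54,-3.1,7.86],
    [62,2.48,4.54,-3.1,7.86],
    [50,2.48,4.54,-3.1,7.86],
    [38,2.48,4.54,-3.1,7.86],
    [38,2.48,4.54,-3.1,7.86],
    [38,2.48,4.54,-3.1,7.86],
  ],
  force=60,
)

```text
time: 64.85
tool_pos: [0.5469, 0.2271, 0.1773]
tcp_rot: [3.138, -0.004, 0.647]
contact_force: [-2.6, 3.2, 5.7]
opening: 0.046
```

```bash
python3 st.py
```

```text
64.85 [0.5469 0.2271 0.1773] [ 3.138 -0.004  0.647] op 0.046 F [-2.6  3.2  5.7] M [0.694 0.573 0.021] j1,6 [0.374 1.299] tau6 0.03
```

Emit:
arm_command(
  series=[
    [38,0,0,0,-1],
    [38,0,0,0,-2],
    [38,0,0,0,-2],
    [38,0,0,0,-2],
  ],
)

```text
time: 65.35
tool_pos: [0.5469, 0.2268, 0.1775]
tcp_rot: [3.138, -0.004, 0.473]
contact_force: [-0.5, -1.0, -1.4]
opening: 0.0455
```

```bash
python3 st.py
```

```text
65.35 [0.5469 0.2268 0.1775] [ 3.138 -0.004  0.473] op 0.0455 F [-0.5 -1.  -1.4] M [-0.475 -0.038  0.205] j1,6 [0.374 1.474] tau6 0.147
```

Emit:
arm_command(
  series=[
    [38,0,0,0,-1],
    [38,0,0,0,-2],
    [38,0,0,0,-2],
    [38,0,0,0,-2],
  ],
)

```text
time: 65.85
tool_pos: [0.548, 0.2268, 0.1775]
tcp_rot: [3.138, -0.006, 0.301]
contact_force: [5.6, 0.1, -7.3]
opening: 0.0456
```

```bash
python3 st.py
```

```text
65.85 [0.548  0.2268 0.1775] [ 3.138 -0.006  0.301] op 0.0456 F [ 5.6  0.1 -7.3] M [-0.233 -1.031  0.632] j1,6 [0.374 1.647] tau6 0.604
```

Emit:
arm_command(
  series=[
    [50,-0.03,0,0,0],
    [60,-0.05,0,0.05,0],
    [65,-0.05,0,0.5,0],
    [65,-0.05,0,1.5,0],
    [50,-0.05,0,2.5,0],
    [20,-1.2,-0.8,2.8,0],
    [0,-2.4,-1.7,2.8,0],
    [0,-3.53,-2.56,2.5,0],
    [0,-3.53,-2.56,1,0],
    [0,-3.53,-2.56,-1,0],
    [0,-3.53,-2.56,-2,0],
    [0,-3.53,-2.56,-2,0],
  ],
)

```text
time: 67.35
tool_pos: [0.441, 0.1497, 0.1167]
tcp_rot: [3.138, -0.003, 0.301]
contact_force: [-0.0, -0.2, 0.1]
opening: -0.0
```

```bash
python3 st.py; python3 look.py scene 205 190 305 270 k1.png;python3 nv.py .5443 .226 -1.2 .156 k2.png
```

```text
67.35 [0.441  0.1497 0.1167] [ 3.138e+00 -3.000e-03  3.010e-01] op -0.0 F [-0.  -0.2  0.1] M [0.002 0.021 0.022] j1,6 [0.304 1.578] tau6 0.002
7
top far wing [235.64552492 210.69649879]
```

View pics/k1.png

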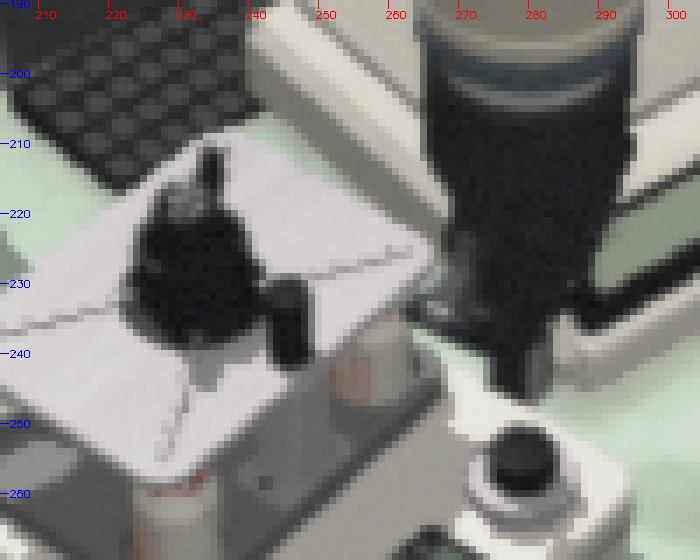

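View pics/k2.png

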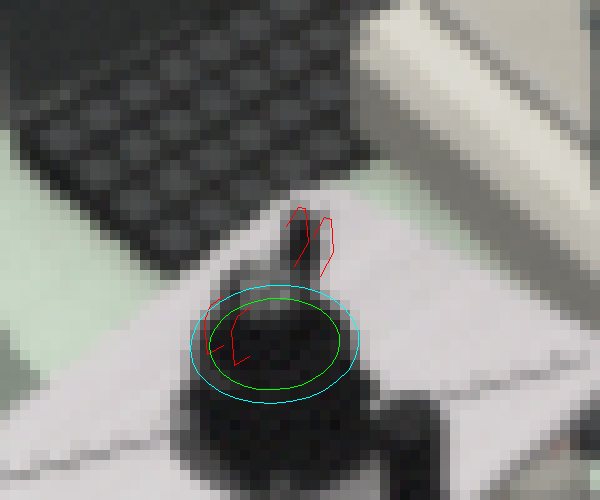

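Emit:
arm_command(
  series=[
    [0,0.02,0,-0.8,0],
    [0,0.02,0,-1,0],
    [0,0.02,0,-1.2,0],
    [0,0.02,0,-1.35,0],
    [0,0.02,0,-1.45,0],
    [0,0.02,0,-1.45,0],
  ],
)

```text
time: 68.2
tool_pos: [0.4443, 0.1506, 0.0758]
tcp_rot: [3.138, -0.009, 0.301]
contact_force: [-0.2, 0.2, 7.1]
opening: 0.0
```

```bash
python3 st.py; python3 look.py scene 255 230 305 270 k3.png
```

```text
68.2 [0.4443 0.1506 0.0758] [ 3.138 -0.009  0.301] op 0.0 F [-0.2  0.2  7.1] M [0.086 0.029 0.01 ] j1,6 [0.304 1.578] tau6 -0.0
15
```

View pics/k3.png

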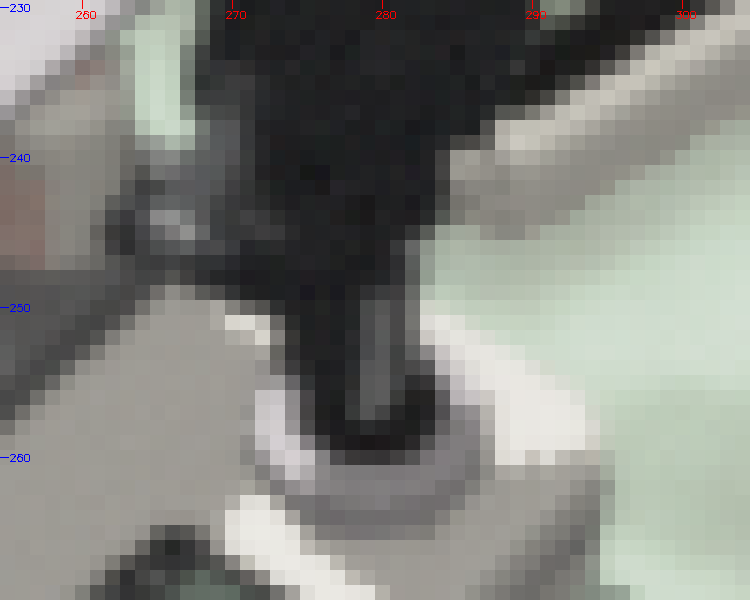

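Emit:
arm_command(
  series=[
    [0,-0.02,0,-0.1,0],
    [0,-0.02,0,-0.2,0],
    [0,-0.02,0,-0.28,0],
    [0,-0.02,0,-0.28,0],
    [0,-0.02,0,-0.28,0],
  ],
)

```text
time: 68.88
tool_pos: [0.4445, 0.1507, 0.0714]
tcp_rot: [3.138, -0.012, 0.301]
contact_force: [-12.2, -5.7, 57.6]
opening: 0.0002
```

Emit:
arm_command(
  series=[
    [0,0,0,0.3,0],
    [0,0,0,1,0],
    [0,0,0,2.5,0],
    [0,-0.5,-1.5,4,0],
    [0,-1,-3.5,4.5,0],
    [0,-1,-5.5,4.5,0],
    [0,-1,-7,4.5,0],
  ],
)

```text
time: 69.75
tool_pos: [0.4142, -0.0613, 0.2072]
tcp_rot: [3.137, -0.013, 0.301]
contact_force: [0.4, -1.1, 0.0]
opening: -0.0001
```

```bash
python3 st.py; python3 look.py scene 195 200 305 282 l1.png; python3 look.py top 205 175 280 255 l2.png; python3 look.py scene 0 0 560 420 l3.png
```

```text
69.75 [ 0.4142 -0.0613  0.2072] [ 3.137 -0.013  0.301] op -0.0001 F [ 0.4 -1.1  0. ] M [ 0.028  0.005 -0.005] j1,6 [-0.177  1.092] tau6 1.011
7
7
1
```

View pics/l1.png

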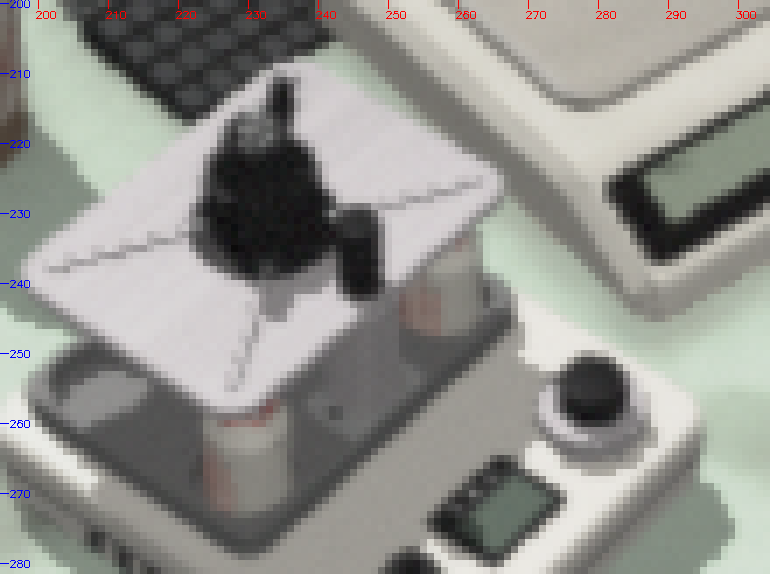

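View pics/l2.png

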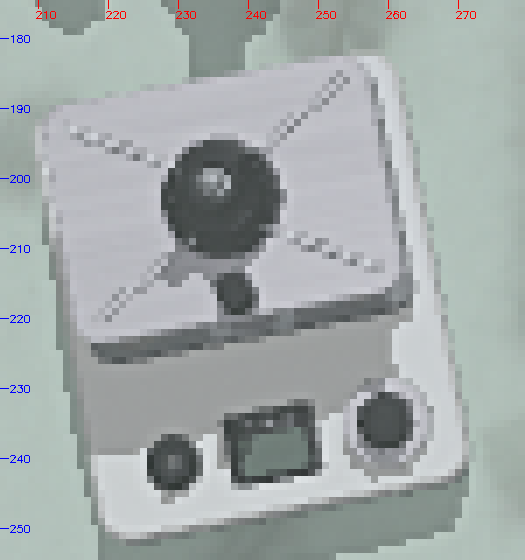

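View pics/l3.png

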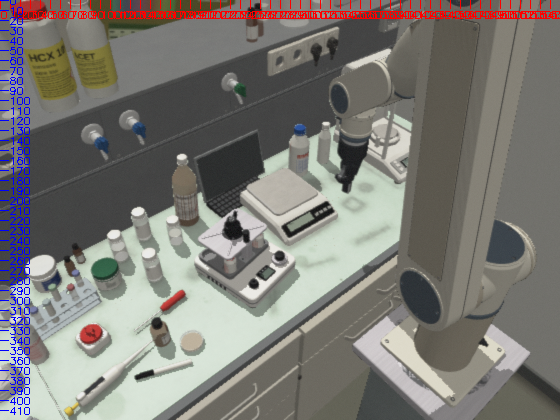

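```bash
python3 - <<'E'
from h import *
p=snap('scene');T=snap('top')
for x,y in((.498,.2172),):
    for z in (.126,.131):
        th=np.linspace(0,6.28,60)
        b=np.array([proj(p,[x+.009*np.cos(t),y+.009*np.sin(t),z]) for t in th]);t_=np.array([proj(p,[x+.009*np.cos(t),y+.009*np.sin(t),z+.034]) for t in th])
        print(z,'bottom row',b[:,1].max(),'top row',t_[:,1].min(),'cols',b[:,0].min(),b[:,0].max())
g=p['pixels'].max(2)[224:246,241:253];print(g)
E
```

```text
0.126 bottom row 242.56068877294555 top row 228.47846879113735 cols 242.31766332253193 249.20013596013345
0.131 bottom row 241.24763981160896 top row 227.11570088847117 cols 242.24016930881805 249.14144203818307
[[195 212 214 213 213 212 211 211 212 211 213 211]
 [193 212 214 212 211 211 213 211 213 213 213 214]
 [160 202 212 212 211 212 213 212 213 213 212 210]
 [ 88 159 202 211 211 213 212 213 212 215 211 197]
 [ 44  96 187 204 204 204 205 208 199 206 204 184]
 [ 39  79 126 138 120 114 125 170 169 163 172 171]
 [ 66 139  97  72  62  58  62 105 184 202 205 207]
 [ 39  74  59  52  49  49  49  73 159 203 213 213]
 [ 30  37  50  48  50  51  49  60 127 200 214 215]
 [ 28  30  37  48  53  50  41  54 122 199 215 214]
 [ 33  38  30  30  30  30  30  49 121 200 213 213]
 [ 44  65  40  24  24  22  24  47 123 200 213 215]
 [ 74  92  52  29  28  21  27  46 120 199 214 213]
 [116 121  67  30  24  24  23  37 102 198 214 214]
 [128 127  70  32  26  27  25  42 116 199 213 209]
 [131 141  79  34  24  25  24  34  97 190 206 186]
 [148 182 105  41  24  23  27  35  72 136 163 141]
 [196 202 128  64  35  27  31  46  88 120 120 113]
 [211 209 181 130  77  60  70  82 107 111 117 111]
 [211 214 211 200 153 127 123 117 114 110 109 108]
 [213 213 212 212 199 149 126 117 115 108 107 108]
 [212 213 214 208 183 137 122 115 109 104 103 109]]
```

```bash
python3 -c "
from cell import bot
print(bot.finish_job())"
```

```text
the job is handed in; nothing more can be done
None
```

I finished the whole job in the order asked and handed it in at about 70 s of the 210 s allowed. No verdict came back.

- **Bottles:** Only two sample bottles were there. Both stand upright in the front pockets (well2 and well3). Their caps triangulated at the height that means the pocket floor.
- **Cover:** It is seated over the stud with its pin hole over the front post's hole. I measured the two holes within about 1–2 mm of each other, and the pin went in with at most about 5 N of sideways force.
- **Pin:** It is fully down, with its head on the cover. The head's top and bottom rows in the last picture match the home position.
- **Wing nut:** It is screwed down against the cover. In the scene view its height matches home to about 1 mm. On the last regrip the resisting moment rose to about 0.6 N m and the nut turned much less than the gripper, so I take it as snug, and tighter than the 0.15–0.3 N m given. On an earlier turn the pads slipped off the wings, and the moment's sign was inconsistent before that regrip.
- **Plunger:** I pressed it to its stop and it sprang back. The press reached about 58 N through the closed fingertips. That is well above the 9 N needed but below the 120 N wrist limit. The 40 N limit is stated for the arm and gripper body, not the fingers, so I am not sure how that press will be judged.
- **Brown bottle:** I never went near it.
- **At hand-in:** The gripper was clear of everything.

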